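Swap the transport lid of a calibration source for its metal cover

ROBOT

A 6-joint arm with a two-finger parallel gripper is mounted at the origin on the work surface. World frame = base frame: x ahead of the robot, y to its left, z up, the work surface at z = 0. Lengths are in m, angles in rad, forces in N, time in s.
With the tool pointing down it reaches from about 0.4 to 0.925 m from the base axis. Payload 3.4 kg.
Tool frame: the origin (TCP) lies midway between the tips of the shut fingers; the grasp point (between the pads) lies 19 mm behind it (arm.pinch_z is the distance from the TCP to the grasp point, in m); z points along the fingers, y is the direction in which the jaws open and shut (so a half turn about z gives the same grasp; the last joint's range is limited). The gripper opens to 85 mm and grips with 20 to 120 N. Pads are 22 mm wide; open, the fingers measure 114 mm over their backs; the gripper's body (76 mm by 85 mm) begins 54 mm behind the grasp point. The pads swing forward as they close: fully open they stand 13 mm farther back than shut.
Start: joints at [1.171, 0.307, 1.506, -0, 1.328, -0.073], TCP at [0.185, 0.545, 0.231] pointing down, gripper open.
Joint ranges: [-3.12, 3.12], [-1.05, 2.28], [0.14, 2.33], [-1.42, 4.57], [0.1, 2.73], [-2.68, 2.68]. Speed limits (rad/s): [2.57, 2.57, 3.14, 3.14, 3.14, 3.14].

INTERFACE

Orientations are given as a unit quaternion [x, y, z, w].
In Python, from bench import arm gives the robot as it stands. The module is installed in compiled form; this text tells all that it offers.
- The arm moves only by the tool carry_out, never from a script. Its argument "plan" is a list of rows, each an object with "linear": the shift along the tool's x, y, z in units of 30 mm (1.0 is 30 mm), a list of three; "turn": the turn about the tool's z in units of 5 degrees (1.0 is 5 degrees). In form: [{"linear": [tx, ty, tz], "turn": turn}, ...]. A call has 1 to 20 rows; each row shifts and turns the commanded pose from where the row before left it, along the tool's axes as they then stand; what a row does not reach is not made up. A row lasts 1/10 s, in which the tool goes at most 50 mm and 8.59 degrees, less where a joint would pass 70% of its speed; a pose out of reach is approached as far as the arm can. A call is refused whole if a number of a shift passes 1 or a number of a turn 1, either way. A call with a gripper value outside its range is refused whole. "jaw" is the gripper command: -1 is fully open, 1 is shut, values between are in proportion, set as the call begins (left out, the last holds). The fingers move at their own pace and stop on an object; the grip force is fixed at half the most. Time passes only in rows, so rows that do not move let the fingers close. It gives the time, the measured TCP pose, the force and the opening at its end, in the units of the state.
- arm.read_state(): the state, without advancing time (a new reading comes with each control period).
- arm.capture(name): name is "side" or "top"; returns the picture (384x512x3 uint8, blue, green, red); there is no depth.
- arm.get_calibration(name): a dict with "fx", "fy", "cx", "cy" (pixels), "dist" ([k1, k2, p1, p2, k3] as OpenCV has them; the pictures are not rectified), "rvec" (rotation vector, rad) and "tvec" (3), from world to camera coordinates, as OpenCV has them. Camera axes: x right, y down, z forward; pixel columns grow to the right and rows downward; lengths in m; the calibration is good to about 2 mm. A picture is of the moment at which its call begins. get_calibration takes no time and is no camera call.
- arm.job_done(): hands the job in, once; it reports no verdict.
Trained networks look in the newest picture that a camera, given by its name, has taken for a name from the list of things; names that differ only in an ending like _2 or _b are one class to them, and where a whole thing is asked for, a point or a joint stands for the part that bears it (a point fixed in the world has none). Each returns a list of dicts, best first, with "conf" (0 to 1); they miss things now and then, are a little off and sometimes report something else, mostly with a low value. They report only what shows in the picture. A call takes as long as a camera call. They do not tell look-alikes from the thing itself.
- arm.find_in(camera, name): "rect" ([centre column, centre row, width, height] in pixels, round what is visible of it).
- arm.spot_point(camera, name): "location" ([column, row] in pixels: a listed point, or the origin of a listed thing).
The state is a dict: "clock": time; "q": joint angles; "joint_velocities": joint speeds; "effort": joint torques, N m; "eef_pos": TCP position; "orientation": TCP orientation; "wrist_force": force on the tool from outside, world axes, zero at the start; "torque": the same for the moment, N m; "opening": finger opening in m.
Only numpy, scipy, OpenCV 4.12 (cv2) and the standard library are available. Lean on these libraries where they do the work, as an engineer would, in place of code of your own. Each camera call takes 0.05 s, during which the arm holds its last target. There are 200 camera calls.

TASK

Lift the orange transport lid off the calibration source and lay it flat on the round black mat. Then take the metal cover from its sloping rest and put it on the source's open rim so that it sits fully seated and level. Lower both onto their places in the gripper rather than dropping them, and leave the other things on the bench where they are.

Things in the scene. Friction and masses are not known exactly. Their poses are not given: they have to be found in the camera images.
- source: bench calibration source, a fixed white box 170 (x) by 150 (y) by 110 mm high with a steel collar standing on its top (outer diameter 110, inner diameter 98, 40 mm high, open above). Origin: centre of its underside on the bench; z up
- well_rim (a point): centre of the collar's mouth in the plane of its rim, 150 mm above the bench; a cover is seated when its flange's underside lies on this rim
- lid: loose orange plastic lid, about 0.2 kg: round flange, diameter 116, 8 mm thick; under it a locating step, diameter 88, 8 mm deep, that drops into the collar with 5 mm play all round; on top, central, a black cylindrical knob, diameter 28, 36 mm tall. Origin: centre of the flange's underside; z along the knob (flange top z = 8, knob top 44, step's face -8 mm). Starts on the source's rim
- cover: loose aluminium cover with a black knob, about 0.3 kg, same shape, sizes and origin as the lid. Starts lying on the sloping rest, its knob axis (z) leaning 35 degrees from vertical towards the robot's side (the rest's -x)
- rest: fixed blue rest, base 150 (x) by 190 (y) mm: plate sloping 35 degrees down to its -x side, two stop pins at its lower end no higher than the cover's flange. The cover lies on it loose, its origin 75 mm straight above the rest's. A guard rail overhead (see rest_bar) bars the way from straight above: come in, and draw the cover out, along the knob's axis. Origin: centre of the underside; z up
- rest_bar (a point): middle of the guard rail's cross bar: steel, diameter 12, 170 mm long along the rest's y, 25 mm to -x of the rest's origin and 255 mm above the bench; from its ends level side bars run back to upright posts 62 mm to +x and 85 mm to each side of the rest's origin
- mat: fixed round black rubber mat of diameter 190, 6 mm thick. Origin: centre of its underside
- mat_top (a point): centre of the mat's top face; the lid lying flat there on its step has its origin 8 mm above this point
- thermometer: bystander: yellow infrared thermometer on an aluminium stand, about 140 mm long and 170 mm high, loose. Origin: centre of the foot
- meter: bystander: yellow and black hand-held multimeter lying flat, 150 by 78 by 38 mm, loose. Origin: centre of its underside
- mug: bystander: blue mug, diameter 80, 95 mm high, loose. Origin: centre of its underside
- screwdriver: bystander: screwdriver 190 mm long lying on the bench, loose
Mind the look-alikes: they are no part of the job. What is shaped like the cover but green is not meant. There is more than one size of the lid; the one meant has the size given above.

How it is judged:
By the outcome, as a careful person would: the job done as asked, in the order asked, and still so for the second after the job is handed in, with the robot touching nothing.
It also fails if it takes over 67 s, if anything falls off the work surface, if the arm or the gripper's body presses on something with over 40 N, if the wrist force passes 120 N, or if a joint passes its speed limit or range.

## Working session

There is one attempt and no reset: what is moved stays moved. The work goes in short steps, Python scripts to look and compute and a tool call to move; the robot and the scene stay as the last step left them, time stands still between calls to the robot, and variables do not carry over. Pictures are saved under pics/ and viewed, about 8 in all and at most 12, crops included, and the job is handed in when it is done.

Besides the shell and the picture viewer there is one more tool, called after ">>>" as name(argument=value, ...) on one line, values as JSON. carry_out: Moves the arm, as the interface text tells. Its arguments: {"type":"object","properties":{"plan":{"type":"array"},"jaw":{"type":"number"}},"required":["plan"]}

```bash
mkdir -p pics
cat > h.py <<'E'
import numpy as np, cv2
from scipy.spatial.transform import Rotation as R
from bench import arm
def cal(n):
    c=arm.get_calibration(n); K=np.array([[c['fx'],0,c['cx']],[0,c['fy'],c['cy']],[0,0,1.]])
    return K,np.array(c['dist'],float),np.array(c['rvec'],float).reshape(3,1),np.array(c['tvec'],float).reshape(3,1)
def ray(n,p):
    K,d,r,t=cal(n); u=cv2.undistortPoints(np.array([[p]],float),K,d)[0,0]
    M=cv2.Rodrigues(r)[0]; o=(-M.T@t).ravel(); v=M.T@np.array([u[0],u[1],1.]); return o,v/np.linalg.norm(v)
def onz(n,p,z):
    o,v=ray(n,p); return o+v*(z-o[2])/v[2]
def proj(n,P):
    K,d,r,t=cal(n); return cv2.projectPoints(np.array(P,float).reshape(-1,1,3),r,t,K,d)[0].reshape(-1,2)
def tri(pa,pb,a='side',b='top'):
    o1,v1=ray(a,pa); o2,v2=ray(b,pb)
    s=np.linalg.lstsq(np.c_[v1,-v2],o2-o1,rcond=None)[0]; A=o1+s[0]*v1;B=o2+s[1]*v2
    return (A+B)/2,np.linalg.norm(A-B)
E
python3 - <<'E'
from h import *
np.set_printoptions(precision=3,suppress=True)
for n in('side','top'):
    im=arm.capture(n); cv2.imwrite(f'pics/{n}0.png',cv2.resize(im,(800,600)))
    print(n,'cam',ray(n,(256,192)))
    for k in('source','well_rim','lid','cover','rest','rest_bar','mat','mat_top','mug','meter','thermometer','screwdriver'):
        print(k,[(np.round(d['location']).tolist(),round(d['conf'],2)) for d in arm.spot_point(n,k)[:4]])
print(arm.read_state())
E
```

```text
side cam (array([ 0.371, -1.366,  1.248]), array([ 0.121,  0.779, -0.615]))
source [([247.0, 179.0], 0.91)]
well_rim [([246.0, 154.0], 0.66)]
lid [([305.0, 187.0], 0.78), ([246.0, 154.0], 0.59)]
cover [([210.0, 335.0], 0.96), ([322.0, 273.0], 0.72), ([266.0, 273.0], 0.69)]
rest [([270.0, 287.0], 0.64)]
rest_bar [([244.0, 227.0], 0.65), ([256.0, 232.0], 0.56)]
mat [([245.0, 227.0], 0.7), ([266.0, 284.0], 0.29)]
mat_top [([243.0, 229.0], 0.89)]
mug []
meter [([245.0, 228.0], 0.68), ([310.0, 229.0], 0.56), ([249.0, 181.0], 0.46)]
thermometer []
screwdriver [([209.0, 263.0], 0.58)]
top cam (array([0.343, 0.004, 1.513]), array([ 0.172, -0.008, -0.985]))
source [([173.0, 199.0], 0.85)]
well_rim [([164.0, 191.0], 0.78)]
lid [([200.0, 133.0], 0.9), ([160.0, 190.0], 0.69)]
cover [([390.0, 258.0], 0.69), ([327.0, 150.0], 0.68), ([342.0, 200.0], 0.65)]
rest [([339.0, 198.0], 0.79), ([121.0, 194.0], 0.2)]
rest_bar [([353.0, 194.0], 0.6)]
mat [([256.0, 211.0], 0.82), ([300.0, 258.0], 0.3)]
mat_top [([256.0, 212.0], 0.89)]
mug [([391.0, 195.0], 0.68)]
meter [([265.0, 147.0], 0.96)]
thermometer [([118.0, 193.0], 0.83)]
screwdriver [([298.0, 256.0], 0.52)]
{'clock': 1.3, 'q': array([ 1.17 ,  0.307,  1.506,  0.   ,  1.328, -0.074]), 'joint_velocities': array([-0.001, -0.001,  0.002,  0.002,  0.   , -0.   ]), 'effort': array([  0.   , -45.749, -25.233,  -0.   ,   0.001,   0.   ]), 'eef_pos': array([0.185, 0.545, 0.231]), 'orientation': array([ 0.163,  0.987, -0.   , -0.   ]), 'wrist_force': array([0.194, 0.415, 0.3  ]), 'torque': array([-0.003,  0.033, -0.025]), 'opening': 0.0853727142429378}
```

View pics/side0.png

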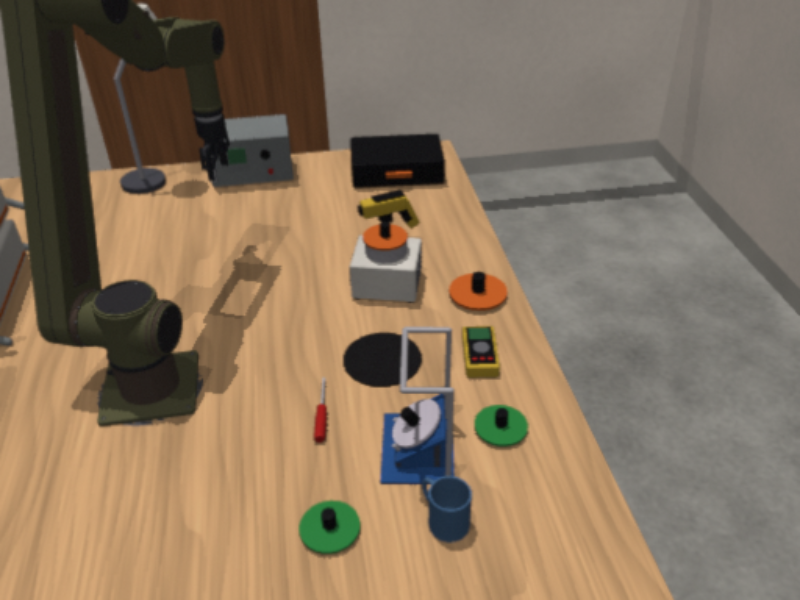

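View pics/top0.png

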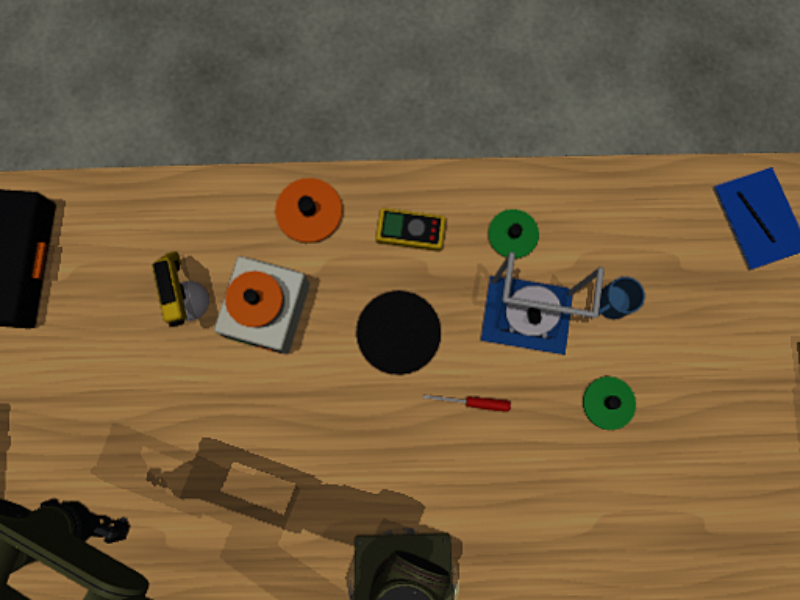

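The orange lids are at top-view pixels (160,190), on the source, and (200,133), on the bench and visibly bigger. The one on the source, with its rim flush to the collar, is the lid meant. The cover is the metal disc on the rest at (342,200); the two green discs are look-alikes. I'll measure these and confirm in one crop.

```bash
cat > fit.py <<'E'
from h import *
np.set_printoptions(precision=4,suppress=True)
def blob(im,near,f):
    hsv=cv2.cvtColor(im,cv2.COLOR_BGR2HSV); m=f(hsv).astype(np.uint8)
    n,l,s,c=cv2.connectedComponentsWithStats(m)
    i=min((i for i in range(1,n) if s[i,4]>40),key=lambda i:np.hypot(*(c[i]-near)))
    cs=cv2.findContours((l==i).astype(np.uint8),cv2.RETR_EXTERNAL,cv2.CHAIN_APPROX_NONE)[0]
    return cv2.convexHull(max(cs,key=len))
org=lambda h:(h[...,0]>5)&(h[...,0]<16)&(h[...,1]>180)&(h[...,2]>120)
def disk(n,x,y,z,r,h=.008):
    a=np.linspace(0,2*np.pi,90); P=[(x+r*np.cos(t),y+r*np.sin(t),zz) for zz in(z,z+h) for t in a]
    return cv2.convexHull(proj(n,P).astype(np.float32))
def cen(c):
    m=cv2.moments(c); return np.array([m['m10']/m['m00'],m['m01']/m['m00']])
E
python3 - <<'E'
from fit import *
from scipy.optimize import least_squares
T=arm.capture('top');S=arm.capture('side')
for nm,(pt,ps),z in(('lid',((160,190),(246,152)),.15),('big',((198,134),(305,187)),.008)):
    bt=blob(T,pt,org); bs=blob(S,ps,org)
    for n,b in(('top',bt),('side',bs)):
        f=lambda p:np.r_[cen(disk(n,p[0],p[1],z,p[2]))-cen(b),(cv2.contourArea(disk(n,*p[:2],z,p[2]))/(cv2.contourArea(b)+.5*cv2.arcLength(b,True))-1)*20]
        g=onz(n,cen(b),z+.005); print(nm,n,least_squares(f,[g[0],g[1],.058]).x)
for k,pt,ps,z in(('mat_top',(256,212),(243,229),.006),('well_rim',(164,191),(246,154),.15),('cover',(342,200),(266,273),.075),('rest',(339,198),(270,287),0),('bar',(353,194),(272,249),.255)):
    print(k,tri(ps,pt),onz('top',pt,z),onz('side',ps,z))
cv2.imwrite('pics/c1.png',np.hstack([cv2.resize(T[150:250,290:420],(400*130//100,400),interpolation=2),cv2.resize(S[200:320,230:310],(267,400),interpolation=2)]))
cv2.imwrite('pics/c2.png',np.hstack([cv2.resize(T[100:240,90:290],None,fx=2.5,fy=2.5,interpolation=2),cv2.resize(S[110:250,210:340],None,fx=2.3,fy=2.5,interpolation=2)]))
E
```

```text
lid top [0.5916 0.2908 0.0566]
lid side [0.592  0.292  0.0533]
big top [0.8216 0.1985 0.0758]
big side [0.8214 0.2028 0.0734]
mat_top (array([ 0.5329, -0.0061,  0.0079]), np.float64(0.005220828395847575)) [ 0.5357 -0.0061  0.006 ] [ 0.5305 -0.0044  0.006 ]
well_rim (array([0.5916, 0.2861, 0.1433]), np.float64(0.0024016610990526335)) [0.5916 0.2847 0.15  ] [0.589  0.2758 0.15  ]
cover (array([ 0.5623, -0.2943,  0.0694]), np.float64(0.003425303130443768)) [ 0.5597 -0.2931  0.075 ] [ 0.5631 -0.2992  0.075 ]
rest (array([ 0.577 , -0.2976,  0.0041]), np.float64(0.0013555341696151332)) [ 0.5784 -0.2984  0.    ] [ 0.577  -0.2941  0.    ]
bar (array([ 0.5711, -0.3065,  0.1839]), np.float64(0.01966025781551105)) [ 0.5495 -0.2893  0.255 ] [ 0.567  -0.3759  0.255 ]
```

View pics/c1.png

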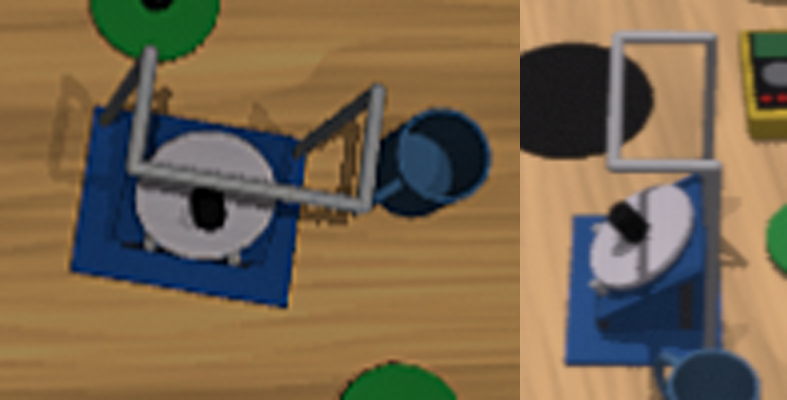

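View pics/c2.png

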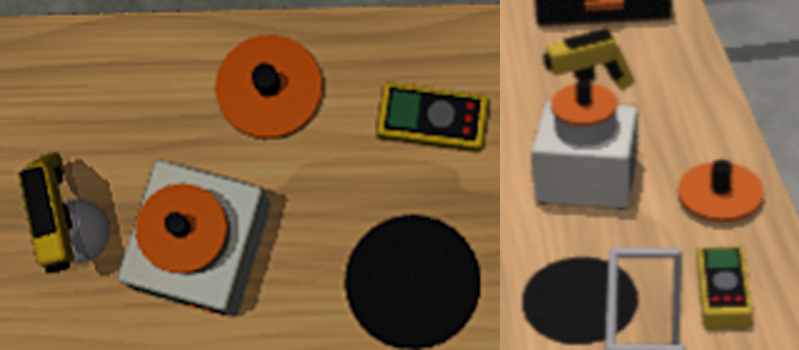

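```bash
cat > go.py <<'E'
import sys
from h import *
np.set_printoptions(precision=3,suppress=True)
def go(*Ts):
    s=arm.read_state(); M=R.from_quat(s['orientation']).as_matrix(); p=np.array(s['eef_pos'])
    print('t',s['clock'],'p',p,'q',s['q'],'F',s['wrist_force'],'open',s['opening'],'axes x,y,z:',M.T.tolist() and np.round(M.T,3).tolist())
    for t in Ts:
        d=M.T@(np.array(t)-p)/.03; print('to',t,'units',d,'maxrows',np.abs(d).max()); p=np.array(t)
E
python3 - <<'E'
from go import *
go([.592,.291,.235],[.592,.291,.161],[.592,.291,.235],[.5345,-.0055,.235])
B=[onz('top',p,.255) for p in((323.75,192),(381.5,201.5))]; print(B,np.linalg.norm(B[0]-B[1]),np.mean(B,0))
C=[onz('top',p,.006) for p in((313.75,176.5),(307.5,217.75),(361.75,226.75))]; print(C,'centre',(C[0]+C[2])/2, np.linalg.norm(C[0]-C[1]),np.linalg.norm(C[2]-C[1]))
for v in(B[0]-B[1],C[1]-C[2]): print('rest y dir deg',np.degrees(np.arctan2(v[1],v[0])))
print('cover by side/top',tri((266,273),(342,200)))
print('thermo',onz('top',(116,204),.17),onz('top',(118,193),0),'mug',onz('top',(391,195),0))
E
```

```text
t 1.4 p [0.185 0.545 0.231] q [ 1.17   0.307  1.506  0.     1.328 -0.073] F [0.041 0.597 0.005] open 0.08562670590576538 axes x,y,z: [[-0.947, 0.321, 0.0], [0.321, 0.947, -0.0], [-0.0, -0.0, -1.0]]
to [0.592, 0.291, 0.235] units [-15.574  -3.645  -0.123] maxrows 15.57385650254579
to [0.592, 0.291, 0.161] units [-0.     0.     2.467] maxrows 2.4666666665327557
to [0.592, 0.291, 0.235] units [ 0.    -0.    -2.467] maxrows 2.4666666665327557
to [0.5345, -0.0055, 0.235] units [-1.358 -9.975  0.   ] maxrows 9.975470054177926
[array([ 0.558, -0.204,  0.255]), array([ 0.525, -0.371,  0.255])] 0.1706281206425071 [ 0.541 -0.288  0.255]
[array([ 0.656, -0.213,  0.006]), array([ 0.511, -0.184,  0.006]), array([ 0.475, -0.37 ,  0.006])] centre [ 0.566 -0.291  0.006] 0.14805329189071478 0.18987229674231074
rest y dir deg 79.03832785257026
rest y dir deg 79.00062662393614
cover by side/top (array([ 0.562, -0.294,  0.069]), np.float64(0.003425303130443768))
thermo [0.551 0.431 0.17 ] [0.616 0.479 0.   ] mug [ 0.584 -0.483  0.   ]
```

>>> carry_out(plan=[{"linear": [-0.865, -0.2, -0.03], "turn": 0}, {"linear": [-0.865, -0.2, -0.03], "turn": 0}, {"linear": [-0.865, -0.2, -0.03], "turn": 0}, {"linear": [-0.865, -0.2, -0.03], "turn": 0}, {"linear": [-0.865, -0.2, -0.03], "turn": 0}, {"linear": [-0.865, -0.2, -0.03], "turn": 0}, {"linear": [-0.865, -0.2, -0.03], "turn": 0}, {"linear": [-0.865, -0.2, -0.03], "turn": 0}, {"linear": [-0.865, -0.2, -0.03], "turn": 0}, {"linear": [-0.865, -0.2, -0.03], "turn": 0}, {"linear": [-0.865, -0.2, -0.03], "turn": 0}, {"linear": [-0.865, -0.2, -0.03], "turn": 0}, {"linear": [-0.865, -0.2, -0.03], "turn": 0}, {"linear": [-0.865, -0.2, -0.03], "turn": 0}, {"linear": [-0.865, -0.2, -0.03], "turn": 0}, {"linear": [-0.865, -0.2, -0.03], "turn": 0}, {"linear": [-0.865, -0.2, -0.03], "turn": 0}, {"linear": [-0.865, -0.2, -0.03], "turn": 0}, {"linear": [0, 0, 0], "turn": 0}, {"linear": [0, 0, 0], "turn": 0}], jaw=-1)

```text
clock: 3.4
eef_pos: [0.5924, 0.292, 0.2471]
orientation: [0.163, 0.987, 0.0, -0.001]
wrist_force: [-0.5, -0.2, 0.0]
opening: 0.0853
```

Run:
```python
from go import *
go([.592,.291,.161],[.592,.291,.235])
```

```text
t 3.4 p [0.592 0.292 0.247] q [ 0.394  0.417  1.291  0.001  1.435 -0.849] F [-0.48  -0.23   0.032] open 0.08529864722281966 axes x,y,z: [[-0.947, 0.322, 0.001], [0.322, 0.947, -0.0], [-0.001, 0.0, -1.0]]
to [0.592, 0.291, 0.161] units [-0.    -0.035  2.871] maxrows 2.87091802654641
to [0.592, 0.291, 0.235] units [ 0.002 -0.    -2.467] maxrows 2.4666653890295436
```

>>> carry_out(plan=[{"linear": [0, -0.03, 0.7], "turn": 0}, {"linear": [0, 0, 0.7], "turn": 0}, {"linear": [0, 0, 0.7], "turn": 0}, {"linear": [0, 0, 0.5], "turn": 0}, {"linear": [0, 0, 0.25], "turn": 0}, {"linear": [0, 0, 0], "turn": 0}, {"linear": [0, 0, 0], "turn": 0}])

```text
clock: 4.1
eef_pos: [0.592, 0.2921, 0.1627]
orientation: [0.162, 0.987, 0.0, 0.0]
wrist_force: [0.2, 0.2, 0.6]
opening: 0.0854
```

>>> carry_out(plan=[{"linear": [0, 0, 0], "turn": 0}, {"linear": [0, 0, 0], "turn": 0}, {"linear": [0, 0, 0], "turn": 0}, {"linear": [0, 0, 0], "turn": 0}, {"linear": [0, 0, 0], "turn": 0}, {"linear": [0, 0, 0], "turn": 0}, {"linear": [0, 0, 0], "turn": 0}, {"linear": [0, 0, 0], "turn": 0}, {"linear": [0, 0, 0], "turn": 0}, {"linear": [0, 0, 0], "turn": 0}], jaw=1)

```text
clock: 5.1
eef_pos: [0.5924, 0.2914, 0.1627]
orientation: [0.163, 0.987, 0.0, 0.001]
wrist_force: [-0.7, -1.3, 5.5]
opening: 0.0264
```

>>> carry_out(plan=[{"linear": [0, 0, -0.3], "turn": 0}, {"linear": [0, 0, -0.6], "turn": 0}, {"linear": [0, 0, -0.8], "turn": 0}, {"linear": [0, 0, -0.8], "turn": 0}, {"linear": [0, 0, 0], "turn": 0}, {"linear": [0, 0, 0], "turn": 0}])

```text
clock: 5.7
eef_pos: [0.5918, 0.2915, 0.2366]
orientation: [0.163, 0.987, 0.0, -0.0]
wrist_force: [-1.0, 0.6, -2.5]
opening: 0.0265
```

Run:
```python
from go import *
go([.5345,-.0055,.235],[.5345,-.0055,.027])
S=arm.capture('side');T=arm.capture('top')
cv2.imwrite('pics/l1.png',np.hstack([cv2.resize(S[90:230,190:330],(400,400),interpolation=2),cv2.resize(T[110:250,100:240],(400,400),interpolation=2)]))
```

```text
t 5.7 p [0.592 0.291 0.237] q [ 0.394  0.422  1.309  0.     1.411 -0.85 ] F [-1.033  0.597 -2.486] open 0.026473671355129763 axes x,y,z: [[-0.947, 0.321, 0.0], [0.321, 0.947, 0.0], [-0.0, 0.0, -1.0]]
to [0.5345, -0.0055, 0.235] units [-1.368 -9.989  0.054] maxrows 9.989351289584166
to [0.5345, -0.0055, 0.027] units [-0.001 -0.     6.933] maxrows 6.933333253360131
```

View pics/l1.png

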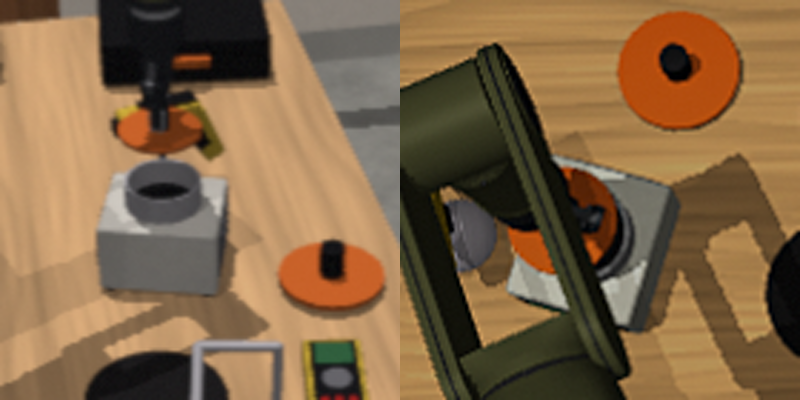

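>>> carry_out(plan=[{"linear": [-0.05, -0.4, 0], "turn": 0}, {"linear": [-0.1, -0.7, 0], "turn": 0}, {"linear": [-0.1, -0.8, 0], "turn": 0}, {"linear": [-0.1, -0.8, 0], "turn": 0}, {"linear": [-0.1, -0.8, 0], "turn": 0}, {"linear": [-0.12, -0.8, 0], "turn": 0}, {"linear": [-0.12, -0.8, 0], "turn": 0}, {"linear": [-0.12, -0.8, 0], "turn": 0}, {"linear": [-0.12, -0.8, 0], "turn": 0}, {"linear": [-0.12, -0.8, 0], "turn": 0}, {"linear": [-0.12, -0.8, 0], "turn": 0}, {"linear": [-0.1, -0.7, 0], "turn": 0}, {"linear": [-0.1, -0.5, 0], "turn": 0}, {"linear": [0, -0.29, 0.1], "turn": 0}, {"linear": [0, 0, 0.5], "turn": 0}, {"linear": [0, 0, 0.8], "turn": 0}, {"linear": [0, 0, 0.8], "turn": 0}, {"linear": [0, 0, 0.8], "turn": 0}, {"linear": [0, 0, 0.8], "turn": 0}, {"linear": [0, 0, 0.8], "turn": 0}])

```text
clock: 7.8
eef_pos: [0.5364, 0.0002, 0.0979]
orientation: [0.163, 0.987, 0.0, -0.0]
wrist_force: [0.3, 0.4, -2.4]
opening: 0.0264
```

>>> carry_out(plan=[{"linear": [0, 0, 0.8], "turn": 0}, {"linear": [0, 0, 0.6], "turn": 0}, {"linear": [0, 0, 0.3], "turn": 0}, {"linear": [0, 0, 0.2], "turn": 0}, {"linear": [0, 0, 0.1], "turn": 0}, {"linear": [0, 0, 0], "turn": 0}, {"linear": [0, 0, 0], "turn": 0}])

```text
clock: 8.5
eef_pos: [0.5373, 0.0001, 0.0397]
orientation: [0.163, 0.987, 0.0, 0.001]
wrist_force: [0.6, 0.1, -2.5]
opening: 0.0266
```

>>> carry_out(plan=[{"linear": [0.04, -0.2, 0.1], "turn": 0}, {"linear": [0, 0, 0.15], "turn": 0}, {"linear": [0, 0, 0.1], "turn": 0}, {"linear": [0, 0, 0.05], "turn": 0}, {"linear": [0, 0, 0.03], "turn": 0}, {"linear": [0, 0, 0], "turn": 0}, {"linear": [0, 0, 0], "turn": 0}, {"linear": [0, 0, 0], "turn": 0}])

```text
clock: 9.3
eef_pos: [0.5333, -0.0052, 0.0267]
orientation: [0.163, 0.987, -0.0, -0.0]
wrist_force: [-2.2, -1.5, 4.2]
opening: 0.0264
```

Contact is felt: the wrist force went from -2.5 N to +4.2 N. I'll release and back off.

>>> carry_out(plan=[{"linear": [0, 0, 0], "turn": 0}, {"linear": [0, 0, 0], "turn": 0}, {"linear": [0, 0, 0], "turn": 0}, {"linear": [0, 0, 0], "turn": 0}, {"linear": [0, 0, 0], "turn": 0}, {"linear": [0, 0, -0.3], "turn": 0}, {"linear": [0, 0, -0.8], "turn": 0}, {"linear": [0, 0, -1], "turn": 0}, {"linear": [0, 0, -1], "turn": 0}, {"linear": [0, 0, -1], "turn": 0}, {"linear": [0, 0, -1], "turn": 0}, {"linear": [0, 0, -1], "turn": 0}, {"linear": [0, 0, -1], "turn": 0}, {"linear": [0, 0, 0], "turn": 0}], jaw=-1)

```text
clock: 10.7
eef_pos: [0.5365, -0.0054, 0.2444]
orientation: [0.163, 0.987, 0.0, 0.005]
wrist_force: [0.6, 0.2, -0.4]
opening: 0.0853
```

Run:
```python
from fit import *
from go import go
go()
S=arm.capture('side'); b=blob(S,(243,226),org)
print(cen(b),onz('side',cen(b),.019))
```

```text
t 10.7 p [ 0.536 -0.005  0.244] q [-0.089  0.238  1.572  0.     1.321 -1.333] F [ 0.617  0.18  -0.379] open 0.08525902090086439 axes x,y,z: [[-0.947, 0.321, -0.01], [0.321, 0.947, 0.002], [0.01, -0.001, -1.0]]
[242.36  226.227] [ 0.529 -0.003  0.019]
```

>>> carry_out(plan=[{"linear": [-0.9, 0.3, -0.1], "turn": 0}, {"linear": [-0.9, 0.3, -0.1], "turn": 0}, {"linear": [-0.9, 0.3, -0.1], "turn": 0}, {"linear": [-0.9, 0.3, -0.1], "turn": 0}, {"linear": [-0.9, 0.3, -0.1], "turn": 0}, {"linear": [-0.9, 0.3, -0.1], "turn": 0}, {"linear": [-0.9, 0.3, -0.1], "turn": 0}, {"linear": [-0.9, 0.3, -0.1], "turn": 0}, {"linear": [-0.9, 0.3, -0.1], "turn": 0}, {"linear": [-0.9, 0.3, -0.1], "turn": 0}, {"linear": [-0.9, 0.3, -0.1], "turn": 0}, {"linear": [-0.9, 0.3, -0.1], "turn": 0}, {"linear": [-0.9, 0.3, 0], "turn": 0}, {"linear": [-0.9, 0.3, 0], "turn": 0}, {"linear": [-0.9, 0.3, 0], "turn": 0}, {"linear": [-0.9, 0.3, 0], "turn": 0}])

```text
clock: 12.35
eef_pos: [0.9654, -0.0072, 0.2527]
orientation: [0.163, 0.987, 0.001, 0.001]
wrist_force: [2.4, 0.6, -1.9]
opening: 0.0852
```

Run:
```python
from go import *
go()
```

```text
t 12.35 p [ 0.965 -0.007  0.253] q [-0.052  0.987  0.152  0.001  2.    -1.295] F [ 2.366  0.592 -1.901] open 0.08524855974176543 axes x,y,z: [[-0.947, 0.321, -0.003], [0.321, 0.947, 0.002], [0.003, 0.001, -1.0]]
```

>>> carry_out(plan=[{"linear": [-0.95, 0.31, 0], "turn": 0}, {"linear": [-0.95, 0.31, 0], "turn": 0}, {"linear": [-0.95, 0.31, 0], "turn": 0}, {"linear": [-0.95, 0.31, 0], "turn": 0}, {"linear": [-0.95, 0.31, 0], "turn": 0}, {"linear": [0, 0, 0], "turn": 0}])

```text
clock: 12.95
eef_pos: [1.0208, -0.0082, 0.2309]
orientation: [0.162, 0.985, 0.009, 0.06]
wrist_force: [-0.7, -0.3, -0.4]
opening: 0.0854
```

Run:
```python
from go import *
go()
```

```text
t 12.95 p [ 1.021 -0.008  0.231] q [-0.051  1.015  0.144  0.006  1.86  -1.293] F [-0.689 -0.325 -0.443] open 0.08543492739576214 axes x,y,z: [[-0.94, 0.321, -0.115], [0.319, 0.947, 0.038], [0.121, -0.001, -0.993]]
```

>>> carry_out(plan=[{"linear": [-0.95, 0.31, -0.1], "turn": 0}, {"linear": [-0.95, 0.31, -0.1], "turn": 0}, {"linear": [-0.95, 0.31, -0.1], "turn": 0}, {"linear": [-0.95, 0.31, -0.1], "turn": 0}, {"linear": [-0.95, 0.31, -0.1], "turn": 0}, {"linear": [-0.95, 0.31, -0.1], "turn": 0}, {"linear": [-0.95, 0.31, -0.1], "turn": 0}, {"linear": [-0.95, 0.31, -0.1], "turn": 0}, {"linear": [0, 0, 0], "turn": 0}])

```text
clock: 13.85
eef_pos: [1.0879, -0.0096, 0.2351]
orientation: [0.161, 0.976, 0.023, 0.146]
wrist_force: [-0.2, -0.2, -0.2]
opening: 0.0857
```

Run:
```python
from go import *
go()
```

```text
t 13.85 p [ 1.088 -0.01   0.235] q [-0.052  1.025  0.144  0.013  1.677 -1.293] F [-0.245 -0.213 -0.16 ] open 0.08566095576452412 axes x,y,z: [[-0.906, 0.321, -0.277], [0.307, 0.947, 0.091], [0.292, -0.002, -0.957]]
```

>>> carry_out(plan=[{"linear": [-0.86, -0.55, 0], "turn": 0}, {"linear": [-0.86, -0.55, 0], "turn": 0}, {"linear": [-0.86, -0.55, 0], "turn": 0}, {"linear": [-0.86, -0.55, 0], "turn": 0}, {"linear": [-0.86, -0.55, 0], "turn": 0}, {"linear": [-0.86, -0.55, 0], "turn": 0}, {"linear": [-0.86, -0.55, 0], "turn": 0}, {"linear": [-0.86, -0.55, 0], "turn": 0}, {"linear": [-0.86, -0.55, 0], "turn": 0}, {"linear": [-0.86, -0.55, 0], "turn": 0}, {"linear": [-0.86, -0.55, 0], "turn": 0}, {"linear": [-0.86, -0.55, 0], "turn": 0}, {"linear": [0, 0, 0], "turn": 0}])

```text
clock: 15.15
eef_pos: [1.1216, -0.2738, 0.2512]
orientation: [0.162, 0.957, 0.023, 0.24]
wrist_force: [-0.4, -1.3, 0.1]
opening: 0.0854
```

Run:
```python
from go import *
go()
```

```text
t 15.15 p [ 1.122 -0.274  0.251] q [-0.312  1.036  0.144  0.111  1.488 -1.529] F [-0.445 -1.327  0.136] open 0.08540051297745366 axes x,y,z: [[-0.833, 0.321, -0.451], [0.299, 0.946, 0.121], [0.466, -0.034, -0.884]]
```

>>> carry_out(plan=[{"linear": [-0.9, -0.4, 0.2], "turn": 0}, {"linear": [-0.9, -0.4, 0.2], "turn": 0}, {"linear": [-0.9, -0.4, 0.2], "turn": 0}, {"linear": [-0.9, -0.4, 0.2], "turn": 0}, {"linear": [-0.9, -0.4, 0.2], "turn": 0}, {"linear": [-0.9, -0.4, 0.2], "turn": 0}, {"linear": [0, 0, 0], "turn": 0}, {"linear": [0, 0, 0], "turn": 0}])

```text
clock: 15.95
eef_pos: [1.144, -0.3558, 0.2487]
orientation: [0.161, 0.942, 0.017, 0.295]
wrist_force: [-0.2, -0.4, 0.3]
opening: 0.0852
```

Run:
```python
from go import *
go()
o=np.array([.566,-.291,0]);X=np.array([np.cos(np.radians(-11)),np.sin(np.radians(-11)),0]);a=-X*np.sin(np.radians(35))+np.array([0,0,np.cos(np.radians(35))])
np.set_printoptions(precision=4)
C=o+[0,0,.075]; M=R.from_quat(arm.read_state()['orientation']).as_matrix()
print('knob axis',a,'angle tool/knob',np.degrees(np.arccos(-M[:,2]@a)),'cover',C)
# turn about tool z so that jaw axis perp to knob axis
ax,ay=a@M[:,0],a@M[:,1]; print('turn deg', np.degrees(np.arctan2(ay,ax)))
```

```text
t 15.95 p [ 1.144 -0.356  0.249] q [-0.384  1.061  0.144  0.155  1.357 -1.603] F [-0.24  -0.377  0.341] open 0.08515619815913511 axes x,y,z: [[-0.774, 0.314, -0.55], [0.294, 0.947, 0.127], [0.561, -0.063, -0.826]]
knob axis [-0.563   0.1094  0.8192] angle tool/knob 2.679345853047095 cover [ 0.566 -0.291  0.075]
turn deg 64.74550354967363
```

```bash
cat > kin.py <<'E'
from h import *
from scipy.optimize import least_squares
D=[([1.170,.307,1.506,0,1.328],[.185,.545,.231]),([.394,.417,1.291,0,1.435],[.592,.292,.247]),([.394,.422,1.309,0,1.411],[.592,.291,.237]),([-.089,.238,1.572,0,1.321],[.536,-.005,.244]),([-.052,.987,.152,0,2.0],[.965,-.007,.253]),([-.051,1.015,.144,.006,1.86],[1.021,-.008,.231]),([-.052,1.025,.144,.013,1.677],[1.088,-.010,.235]),([-.312,1.036,.144,.111,1.488],[1.122,-.274,.251]),([-.384,1.061,.144,.155,1.357],[1.144,-.356,.249])]
def fk(q,P):
    c,h,L1,L2,Lt,d,off=P
    A=R.from_euler('z',q[0]); y=lambda t:R.from_euler('y',t)
    p=np.array([c,d,h])+y(q[1]).apply([0,0,L1]); B=y(q[1]+q[2]+off)
    p=p+B.apply([0,0,L2]); B=y(q[1]+q[2])*R.from_euler('z',q[3])*y(q[4])
    return A.apply(p+B.apply([0,0,Lt])),A*B
s=least_squares(lambda P:np.concatenate([fk(q,P)[0]-p for q,p in D]),[0,.3,.4,.4,.2,.04,0.]); P=s.x
def ik(p,z,x0=(-.4,.3,1.5,0,1.)):
    lo=[-3.12,-1.05,.14,-1.42,.1];hi=[3.12,2.28,2.33,4.57,2.73]
    r=least_squares(lambda q:np.r_[fk(q,P)[0]-p,.3*(fk(q,P)[1].apply([0,0,1])-z)],x0,bounds=(lo,hi)); return r.x,np.linalg.norm(r.fun)
E
python3 - <<'E'
from kin import *
np.set_printoptions(precision=3,suppress=True)
print(P,np.abs(s.fun).max())
a=np.array([-.563,.109,.819]);C=np.array([.566,-.291,.075])
for t in(.0125,.05,.1,.15,.2,.25): print(t,C+a*t,*ik(C+a*t,-a))
for p in([.9,-.2,.36],[.7,-.1,.36],[.5,-.1,.36],[.48,-.2,.3],[1.1,-.3,.36],[.55,-.28,.36]): print(p,*ik(np.array(p),-a))
E
```

```text
[-0.003  0.19   0.649  0.432  0.372  0.042  0.252] 0.0008902037605996527
0.0125 [ 0.559 -0.29   0.085] [-0.718  0.407  2.07   1.19   0.316] 5.835567564156155e-05
0.05 [ 0.538 -0.286  0.116] [-0.745  0.33   2.078  1.017  0.362] 5.835567564149961e-05
0.1 [ 0.51  -0.28   0.157] [-0.784  0.227  2.077  0.836  0.447] 5.835567565950322e-05
0.15 [ 0.482 -0.275  0.198] [-0.829  0.126  2.065  0.708  0.553] 5.835567564194103e-05
0.2 [ 0.453 -0.269  0.239] [-0.88   0.029  2.041  0.623  0.675] 5.835567564154219e-05
0.25 [ 0.425 -0.264  0.28 ] [-0.939 -0.062  2.005  0.569  0.809] 5.835567573156311e-05
[0.9, -0.2, 0.36] [-0.287  0.466  1.098  0.066  0.97 ] 5.835567789920917e-05
[0.7, -0.1, 0.36] [-0.206  0.149  1.565  0.012  0.816] 5.835567564185843e-05
[0.5, -0.1, 0.36] [-0.345 -0.159  1.871  0.12   0.828] 5.8355675702877324e-05
[0.48, -0.2, 0.3] [-0.668 -0.078  1.963  0.4    0.741] 5.8355711144173015e-05
[1.1, -0.3, 0.36] [-0.329  0.886  0.283  0.081  1.367] 5.835567564429929e-05
[0.55, -0.28, 0.36] [-0.715  0.033  1.699  0.375  0.9  ] 5.835567564207589e-05
```

```bash
cat >> kin.py <<'E'
def q6(q,M):  # joint 6 for tool matrix M
    B=fk(q,P)[1].as_matrix(); N=B.T@M; return np.arctan2(N[1,0],N[0,0])
E
python3 - <<'E'
from kin import *
s=arm.read_state(); M=R.from_quat(s['orientation']).as_matrix(); c=s['q'][5]-q6(s['q'],M); print('const',c)
for deg in(-13,167):
    N=M@R.from_euler('z',deg,degrees=True).as_matrix(); C=np.array([.566,-.291,.075]);z=N[:,2]
    print(deg,N[:,1],[round((q6(ik(p,z)[0],N)+c+np.pi)%(2*np.pi)-np.pi,2) for p in(C-z*.0125,C-z*.1,C-z*.25,[.7,-.1,.36],s['eef_pos'])])
E
```

```text
const -1.5707963267948966
-13 [1.12077189e-01 9.93699503e-01 3.78070088e-05] [np.float64(3.1), np.float64(-2.93), np.float64(-2.75), np.float64(-1.74), np.float64(-1.83)]
167 [-1.12077189e-01 -9.93699503e-01 -3.78070088e-05] [np.float64(-0.04), np.float64(0.21), np.float64(0.39), np.float64(1.4), np.float64(1.31)]
```

>>> carry_out(plan=[{"linear": [0, 0, -0.5], "turn": 1}, {"linear": [0, 0, -0.5], "turn": 1}, {"linear": [0, 0, -0.5], "turn": 1}, {"linear": [0, 0, -0.5], "turn": 1}, {"linear": [0, 0, -0.5], "turn": 1}, {"linear": [0, 0, -0.5], "turn": 1}, {"linear": [0, 0, -0.5], "turn": 1}, {"linear": [0, 0, -0.5], "turn": 1}, {"linear": [0, 0, -0.5], "turn": 1}, {"linear": [0, 0, -0.5], "turn": 1}, {"linear": [0, 0, -0.3], "turn": 1}, {"linear": [0, 0, 0], "turn": 1}, {"linear": [0, 0, 0], "turn": 1}, {"linear": [0, 0, 0], "turn": 1}, {"linear": [0, 0, 0], "turn": 1}, {"linear": [0, 0, 0], "turn": 1}, {"linear": [0, 0, 0], "turn": 1}, {"linear": [0, 0, 0], "turn": 1}, {"linear": [0, 0, 0], "turn": 1}, {"linear": [0, 0, 0], "turn": 1}])

```text
clock: 17.95
eef_pos: [1.0555, -0.3431, 0.3811]
orientation: [0.825, 0.481, 0.238, 0.176]
wrist_force: [-0.6, 0.5, -0.3]
opening: 0.0857
```

>>> carry_out(plan=[{"linear": [0, 0, 0], "turn": 1}, {"linear": [0, 0, 0], "turn": 1}, {"linear": [0, 0, 0], "turn": 1}, {"linear": [0, 0, 0], "turn": 1}, {"linear": [0, 0, 0], "turn": 1}, {"linear": [0, 0, 0], "turn": 1}, {"linear": [0, 0, 0], "turn": 1}, {"linear": [0, 0, 0], "turn": 1}, {"linear": [0, 0, 0], "turn": 1}, {"linear": [0, 0, 0], "turn": 1}, {"linear": [0, 0, 0], "turn": 1}, {"linear": [0, 0, 0], "turn": 1}, {"linear": [0, 0, 0], "turn": 1}, {"linear": [0, 0, 0], "turn": 0.4}, {"linear": [0, 0, 0], "turn": 0}])

```text
clock: 19.45
eef_pos: [1.0555, -0.3434, 0.381]
orientation: [0.954, -0.053, 0.295, 0.016]
wrist_force: [-0.2, -0.0, 0.6]
opening: 0.0855
```

Run:
```python
from go import *
M=R.from_quat(arm.read_state()['orientation']).as_matrix();z=M[:,2]
C=np.array([.566,-.291,.075]); a=np.array([-.563,.109,.819])
print('ang',np.degrees(np.arccos(-z@a)))
go([.72,-.1,.40],[.45,-.12,.36],C+a*.22,C+a*.0125)
```

```text
ang 2.9262938602003334
t 19.45 p [ 1.055 -0.343  0.381] q [-0.408  0.832  0.343  0.169  1.39   1.292] F [-0.242 -0.047  0.598] open 0.0854817980779131 axes x,y,z: [[0.82, -0.09, 0.565], [-0.11, -0.994, 0.0], [0.562, -0.062, -0.825]]
to [0.72, -0.1, 0.4] units [-9.548 -6.834 -7.307] maxrows 9.548143334533895
to [0.45, -0.12, 0.36] units [-8.074  1.651 -3.912] maxrows 8.073966003528449
to [ 0.442 -0.267  0.255] units [-1.746  4.899  3.041] maxrows 4.898783242849581
to [ 0.559 -0.29   0.085] units [0.061 0.32  6.908] maxrows 6.907647569801649
```

>>> carry_out(plan=[{"linear": [-0.637, -0.456, -0.487], "turn": 0}, {"linear": [-0.637, -0.456, -0.487], "turn": 0}, {"linear": [-0.637, -0.456, -0.487], "turn": 0}, {"linear": [-0.637, -0.456, -0.487], "turn": 0}, {"linear": [-0.637, -0.456, -0.487], "turn": 0}, {"linear": [-0.637, -0.456, -0.487], "turn": 0}, {"linear": [-0.637, -0.456, -0.487], "turn": 0}, {"linear": [-0.637, -0.456, -0.487], "turn": 0}, {"linear": [-0.637, -0.456, -0.487], "turn": 0}, {"linear": [-0.637, -0.456, -0.487], "turn": 0}, {"linear": [-0.637, -0.456, -0.487], "turn": 0}, {"linear": [-0.637, -0.456, -0.487], "turn": 0}, {"linear": [-0.637, -0.456, -0.487], "turn": 0}, {"linear": [-0.637, -0.456, -0.487], "turn": 0}, {"linear": [-0.637, -0.456, -0.487], "turn": 0}])

```text
clock: 20.95
eef_pos: [0.7188, -0.0995, 0.4001]
orientation: [0.954, -0.052, 0.295, 0.017]
wrist_force: [-0.4, 1.2, 0.6]
opening: 0.0855
```

>>> carry_out(plan=[{"linear": [-0.8, 0.165, -0.39], "turn": 0}, {"linear": [-0.8, 0.165, -0.39], "turn": 0}, {"linear": [-0.8, 0.165, -0.39], "turn": 0}, {"linear": [-0.8, 0.165, -0.39], "turn": 0}, {"linear": [-0.8, 0.165, -0.39], "turn": 0}, {"linear": [-0.8, 0.165, -0.39], "turn": 0}, {"linear": [-0.8, 0.165, -0.39], "turn": 0}, {"linear": [-0.8, 0.165, -0.39], "turn": 0}, {"linear": [-0.8, 0.165, -0.39], "turn": 0}, {"linear": [-0.8, 0.165, -0.39], "turn": 0}, {"linear": [0, 0, 0], "turn": 0}, {"linear": [0, 0, 0], "turn": 0}])

```text
clock: 22.15
eef_pos: [0.4519, -0.1207, 0.3616]
orientation: [0.953, -0.053, 0.296, 0.017]
wrist_force: [0.2, 0.2, 0.7]
opening: 0.0856
```

Run:
```python
from fit import *
from go import go
C=np.array([.566,-.291,.075]); a=np.array([-.563,.109,.819])
go(C+a*.22,C+a*.0125)
T=arm.capture('top');S=arm.capture('side')
# predicted cover outlines
e2=np.array([.191,.982,0]);e1=np.cross(e2,a)
t=np.linspace(0,2*np.pi,60)[:,None]
for n,im in(('top',T),('side',S)):
    u=cv2.resize(im,None,fx=6,fy=6,interpolation=2)
    for h,r in((.008,.058),(.044,.014),(0.008,.014)):
        q=proj(n,C+a*h+r*(np.cos(t)*e1+np.sin(t)*e2)); cv2.polylines(u,[np.int32(q*6+2.5)],True,(0,255,0),1)
    c=proj(n,[C+a*.03])[0]*6; x,y=int(c[0])-200,int(c[1])-200; cv2.imwrite(f'pics/p_{n}.png',u[y:y+400,x:x+400])
cv2.imwrite('pics/p.png',np.hstack([cv2.imread('pics/p_top.png'),cv2.imread('pics/p_side.png')]))
```

```text
t 22.15 p [ 0.452 -0.121  0.362] q [-0.541 -0.224  1.907  0.299  0.922  1.025] F [0.24  0.248 0.669] open 0.08559364899654849 axes x,y,z: [[0.819, -0.091, 0.567], [-0.112, -0.994, 0.002], [0.563, -0.065, -0.824]]
to [ 0.442 -0.267  0.255] units [-1.83   4.877  3.054] maxrows 4.876720442967621
to [ 0.559 -0.29   0.085] units [0.048 0.305 6.908] maxrows 6.908405129430778
```

View pics/p.png

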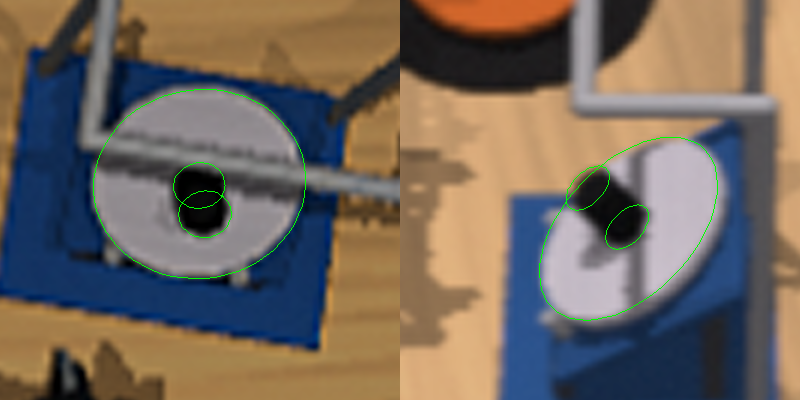

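>>> carry_out(plan=[{"linear": [-0.26, 0.7, 0.43], "turn": 0}, {"linear": [-0.26, 0.7, 0.43], "turn": 0}, {"linear": [-0.26, 0.7, 0.43], "turn": 0}, {"linear": [-0.26, 0.7, 0.43], "turn": 0}, {"linear": [-0.26, 0.7, 0.43], "turn": 0}, {"linear": [-0.26, 0.7, 0.43], "turn": 0}, {"linear": [-0.26, 0.68, 0.43], "turn": 0}, {"linear": [0, 0, 0], "turn": 0}, {"linear": [0, 0, 0], "turn": 0}])

```text
clock: 23.15
eef_pos: [0.442, -0.2671, 0.2546]
orientation: [0.954, -0.053, 0.294, 0.016]
wrist_force: [0.1, 0.8, -0.0]
opening: 0.0856
```

Run:
```python
from go import *
C=np.array([.566,-.291,.075]); a=np.array([-.563,.109,.819])
go(C+a*.06,C+a*.0125)
```

```text
t 23.15 p [ 0.442 -0.267  0.255] q [-0.932  0.009  2.005  0.617  0.794  0.385] F [ 0.095  0.794 -0.025] open 0.08561156853674856 axes x,y,z: [[0.821, -0.093, 0.564], [-0.111, -0.994, -0.001], [0.56, -0.062, -0.826]]
to [ 0.532 -0.284  0.124] units [0.07  0.244 5.314] maxrows 5.313638811820342
to [ 0.559 -0.29   0.085] units [0.017 0.074 1.581] maxrows 1.5812249582802718
```

>>> carry_out(plan=[{"linear": [0.01, 0.03, 0.6], "turn": 0}, {"linear": [0.01, 0.03, 0.6], "turn": 0}, {"linear": [0.01, 0.03, 0.6], "turn": 0}, {"linear": [0.01, 0.03, 0.6], "turn": 0}, {"linear": [0.01, 0.03, 0.6], "turn": 0}, {"linear": [0.01, 0.03, 0.6], "turn": 0}, {"linear": [0.01, 0.03, 0.6], "turn": 0}, {"linear": [0, 0.03, 0.6], "turn": 0}, {"linear": [0, 0, 0.5], "turn": 0}, {"linear": [0, 0, 0], "turn": 0}, {"linear": [0, 0, 0], "turn": 0}])

```text
clock: 24.25
eef_pos: [0.5322, -0.2834, 0.1257]
orientation: [0.954, -0.052, 0.295, 0.016]
wrist_force: [0.6, 0.2, 0.7]
opening: 0.0852
```

Run:
```python
from go import *
C=np.array([.566,-.291,.075]); a=np.array([-.563,.109,.819])
go(C+a*.0125)
```

```text
t 24.25 p [ 0.532 -0.283  0.126] q [-0.779  0.316  2.054  0.936  0.45   0.107] F [0.617 0.189 0.725] open 0.08522953218988664 axes x,y,z: [[0.82, -0.09, 0.565], [-0.11, -0.994, 0.0], [0.561, -0.062, -0.825]]
to [ 0.559 -0.29   0.085] units [-0.01   0.109  1.626] maxrows 1.6255194822547132
```

>>> carry_out(plan=[{"linear": [0, 0.05, 0.4], "turn": 0}, {"linear": [0, 0.05, 0.4], "turn": 0}, {"linear": [0, 0, 0.4], "turn": 0}, {"linear": [0, 0, 0.25], "turn": 0}, {"linear": [0, 0, 0.13], "turn": 0}, {"linear": [0, 0, 0], "turn": 0}, {"linear": [0, 0, 0], "turn": 0}])

```text
clock: 24.95
eef_pos: [0.5577, -0.2902, 0.0864]
orientation: [0.954, -0.053, 0.295, 0.017]
wrist_force: [-0.3, 0.2, -0.9]
opening: 0.0852
```

>>> carry_out(plan=[{"linear": [0, 0, 0], "turn": 0}, {"linear": [0, 0, 0], "turn": 0}, {"linear": [0, 0, 0], "turn": 0}, {"linear": [0, 0, 0], "turn": 0}, {"linear": [0, 0, 0], "turn": 0}, {"linear": [0, 0, 0], "turn": 0}, {"linear": [0, 0, 0], "turn": 0}, {"linear": [0, 0, 0], "turn": 0}, {"linear": [0, 0, 0], "turn": 0}, {"linear": [0, 0, 0], "turn": 0}], jaw=1)

```text
clock: 25.95
eef_pos: [0.5575, -0.2899, 0.0866]
orientation: [0.954, -0.053, 0.295, 0.017]
wrist_force: [-4.5, 2.5, 7.5]
opening: 0.0265
```

>>> carry_out(plan=[{"linear": [0, 0, -0.2], "turn": 0}, {"linear": [0, 0, -0.5], "turn": 0}, {"linear": [0, 0, -0.7], "turn": 0}, {"linear": [0, 0, -0.7], "turn": 0}, {"linear": [0, 0, -0.7], "turn": 0}, {"linear": [0, 0, -0.7], "turn": 0}, {"linear": [0, 0, -0.7], "turn": 0}, {"linear": [0, 0, -0.7], "turn": 0}, {"linear": [0, 0, -0.7], "turn": 0}, {"linear": [0, 0, -0.5], "turn": 0}, {"linear": [0, 0, 0], "turn": 0}])

```text
clock: 27.05
eef_pos: [0.4541, -0.2788, 0.2379]
orientation: [0.954, -0.053, 0.295, 0.018]
wrist_force: [0.7, -0.3, -3.1]
opening: 0.0265
```

Run:
```python
from go import *
go()
S=arm.capture('side')
cv2.imwrite('pics/g.png',cv2.resize(S[170:330,160:340],None,fx=3.5,fy=3.5,interpolation=2))
```

```text
t 27.05 p [ 0.454 -0.279  0.238] q [-0.922  0.056  2.008  0.645  0.745  0.351] F [ 0.697 -0.28  -3.057] open 0.026483048165993874 axes x,y,z: [[0.82, -0.091, 0.565], [-0.112, -0.994, 0.002], [0.561, -0.065, -0.825]]
```

View pics/g.png

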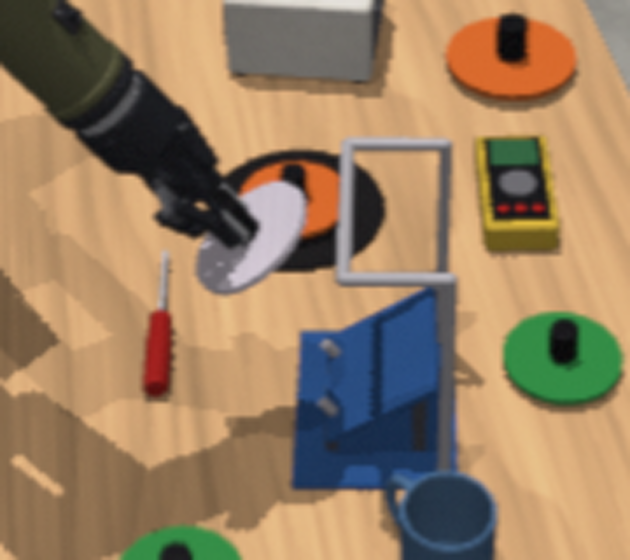

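```bash
cat > sim.py <<'E'
from kin import *
np.set_printoptions(precision=3,suppress=True)
lo=np.array([-3.12,-1.05,.145,-1.42,.105,-2.68]);hi=np.array([3.12,2.28,2.325,4.57,2.725,2.68])
def FK(q):
    p,B=fk(q[:5],P); return p,B*R.from_euler('z',q[5]+np.pi/2)
def step(q,d,w=.58):   # d world shift
    p,B=FK(q); pc=p+d
    def f(x):
        a,b=FK(x); return np.r_[a-pc,w*(B.inv()*b).as_rotvec()]
    return least_squares(f,np.clip(q,lo+1e-6,hi-1e-6),bounds=(lo,hi)).x
def run(q,d,n,every=4):
    for i in range(n):
        q=step(q,np.array(d))
        if i%every==every-1: p,B=FK(q); print(i+1,p,'z',B.apply([0,0,1]),q)
    return q
E
python3 - <<'E'
from sim import *
# validate with outward push
print('val'); run(np.array([-.051,1.015,.145,.006,1.86,-1.293]),[.0285,0,.004],8)
s=arm.read_state();q=np.array(s['q']); print(FK(q)[0],s['eef_pos'],FK(q)[1].as_quat(),s['orientation'])
print('to y=0');q=run(q,[0,.027,0],10,10)
for d in([-.0295,0.003,0],[-.027,.003,-.01],[-.027,.003,.01]):
    print('in',d); run(q.copy(),d,24)
E
```

```text
val
4 [ 1.06  -0.007  0.217] z [ 0.207 -0.001 -0.978] [-0.05   1.035  0.145  0.009  1.754 -1.291]
8 [ 1.1   -0.007  0.205] z [ 0.292 -0.002 -0.956] [-0.049  1.056  0.145  0.013  1.645 -1.29 ]
[ 0.455 -0.278  0.237] [ 0.454 -0.279  0.237] [ 0.954 -0.053  0.295  0.017] [ 0.954 -0.053  0.295  0.017]
to y=0
10 [ 0.455 -0.008  0.237] z [ 0.56  -0.064 -0.826] [-0.108 -0.114  2.171 -0.007  0.486  1.579]
in [-0.0295, 0.003, 0]
4 [0.337 0.004 0.237] z [ 0.56  -0.064 -0.826] [-0.115 -0.348  2.301  0.001  0.59   1.567]
8 [0.22  0.017 0.247] z [ 0.554 -0.065 -0.83 ] [-0.092 -0.648  2.325 -0.018  0.873  1.599]
12 [0.102 0.029 0.247] z [ 0.554 -0.065 -0.83 ] [-0.102 -0.978  2.289 -0.009  1.239  1.581]
16 [0.047 0.021 0.255] z [ 0.5   -0.045 -0.865] [ 0.032 -1.05   2.22  -0.061  1.449  1.702]
20 [0.01  0.016 0.271] z [ 0.423 -0.027 -0.906] [ 0.108 -1.05   2.147 -0.073  1.612  1.765]
24 [-0.03   0.017  0.292] z [ 0.341 -0.014 -0.94 ] [ 0.131 -1.05   2.066 -0.06   1.781  1.783]
in [-0.027, 0.003, -0.01]
4 [0.354 0.005 0.213] z [ 0.546 -0.065 -0.835] [-0.085 -0.26   2.325 -0.039  0.494  1.626]
8 [0.26
[... 335 characters left out ...]
25 -0.044  1.455  1.707]
24 [-0.019  0.022  0.179] z [ 0.319 -0.011 -0.948] [ 0.116 -1.05   2.325 -0.048  1.545  1.783]
in [-0.027, 0.003, 0.01]
4 [0.347 0.004 0.277] z [ 0.56  -0.064 -0.826] [-0.107 -0.381  2.203 -0.006  0.721  1.579]
8 [0.239 0.016 0.317] z [ 0.56  -0.064 -0.826] [-0.09  -0.655  2.161 -0.016  1.036  1.597]
12 [0.131 0.028 0.357] z [ 0.56  -0.064 -0.826] [-0.117 -0.897  2.055  0.002  1.385  1.566]
16 [0.03  0.037 0.4  ] z [ 0.553 -0.062 -0.831] [-0.101 -1.05   1.895 -0.006  1.706  1.579]
20 [-0.039  0.038  0.468] z [ 0.509 -0.049 -0.859] [-0.063 -1.05   1.68  -0.019  1.975  1.604]
24 [-0.125  0.046  0.532] z [ 0.479 -0.043 -0.877] [-0.064 -1.05   1.441 -0.017  2.249  1.602]
```

```bash
cat > s2.py <<'E'
from sim import *
s=arm.read_state();q0=run(np.array(s['q']),[0,.027,0],10,99)
for z in(.13,.18,.24):
  for x in (.42,.36):
    q=q0.copy()
    for i in range(8):
        p=FK(q)[0]; q=step(q,(np.array([x,0,z])-p)/(8-i))
    p,B=FK(q); print('start',p,B.apply([0,0,1]))
    for e in(0,20,40,60,80):
        c=q.copy()
        for i in range(30):
            n=step(c,.029*np.array([-np.cos(np.radians(e)),0,-np.sin(np.radians(e))])); p=FK(n)[0]
            if p[0]<.21 or p[2]<.09: break
            c=n
        p,B=FK(c); print(e,i,p,'z',B.apply([0,0,1]),c)
E
time python3 s2.py
```

```text
start [0.435 0.002 0.147] [ 0.519 -0.067 -0.852]
0 9 [0.212 0.009 0.223] z [ 0.451 -0.072 -0.889] [-0.155 -0.571  2.325 -0.001  0.913  1.534]
20 11 [0.224 0.022 0.199] z [ 0.371 -0.08  -0.925] [ 0.108 -0.425  2.325 -0.157  0.876  1.88 ]
40 23 [0.224 0.11  0.093] z [ 0.107 -0.155 -0.982] [ 0.569  0.065  2.325 -0.276  0.765  2.486]
60 5 [0.435 0.011 0.09 ] z [ 0.425 -0.075 -0.902] [-0.012  0.185  2.325 -0.353  0.203  2.009]
80 3 [0.457 0.006 0.095] z [ 0.472 -0.071 -0.879] [-0.036  0.2    2.325 -0.416  0.133  2.05 ]
start [0.384 0.003 0.164] [ 0.474 -0.069 -0.878]
0 6 [0.232 0.008 0.215] z [ 0.432 -0.072 -0.899] [-0.102 -0.492  2.325 -0.036  0.856  1.604]
20 8 [0.218 0.017 0.203] z [ 0.377 -0.078 -0.923] [ 0.048 -0.456  2.325 -0.123  0.892  1.799]
40 14 [0.215 0.049 0.165] z [ 0.244 -0.102 -0.964] [ 0.329 -0.264  2.325 -0.227  0.891  2.158]
60 8 [0.378 0.023 0.092] z [ 0.32  -0.085 -0.944] [ 0.048  0.123  2.325 -0.27   0.383  1.979]
80 4 [0.413 0.01  0.105] z [ 0.407 -0.075 -0.911] [-0.016  0.121  2.325 -0.248  0.283  1.899]
start [0.42  0.    0.181] [ 0.56  -0.064 -0.826]
0 8 [0.214 0
[... 1352 characters left out ...]
94 ] [ 0.082  0.111  2.325 -0.304  0.394  2.042]
80 8 [0.454 0.009 0.091] z [ 0.461 -0.072 -0.884] [-0.022  0.207  2.325 -0.453  0.142  2.1  ]
start [0.36 0.   0.24] [ 0.56  -0.064 -0.826]
0 5 [0.22  0.011 0.247] z [ 0.553 -0.077 -0.83 ] [-0.344 -0.676  2.325  0.145  0.916  1.288]
20 6 [0.21  0.011 0.239] z [ 0.52  -0.074 -0.851] [-0.393 -0.674  2.325  0.161  0.958  1.237]
40 8 [0.216 0.013 0.226] z [ 0.468 -0.071 -0.881] [-0.082 -0.571  2.325 -0.041  0.895  1.623]
60 24 [0.246 0.112 0.096] z [ 0.168 -0.151 -0.974] [ 0.569  0.061  2.325 -0.335  0.722  2.532]
80 10 [0.413 0.018 0.101] z [ 0.404 -0.077 -0.912] [ 0.015  0.132  2.325 -0.306  0.281  1.984]
real	0m6.946s
user	0m7.217s
sys	0m0.180s
```

```bash
cat > s3.py <<'E'
from sim import *
from multiprocessing import Pool
q0=np.array(arm.read_state()['q'])
def trial(seed):
    g=np.random.default_rng(seed); st=np.array([g.uniform(.3,.42),g.uniform(-.2,.15),g.uniform(.16,.3)]); e=np.radians(g.uniform(35,75)); az=g.uniform(-1.2,1.2)
    q=q0.copy(); 
    for i in range(9): p=FK(q)[0]; q=step(q,(st-p)/(9-i))
    d=.029*np.array([-np.cos(e)*np.cos(az),-np.cos(e)*np.sin(az),-np.sin(e)]); best=(9,)
    for i in range(28):
        q=step(q,d); p,B=FK(q); z=B.apply([0,0,1]); h=np.hypot(z[0],z[1])
        if np.hypot(p[0],p[1])<.24 or p[2]<.045+.07*h or q[5]>2.6: break
        if h<best[0]: best=(h,i+1,st,d,p,z,q)
    return best
if __name__=='__main__':
    with Pool() as pool: r=pool.map(trial,range(400))
    for b in sorted(r,key=lambda b:b[0])[:8]: print(*b)
E
time OMP_NUM_THREADS=1 timeout 300 python3 s3.py; nproc
```

```text
0.12698196378861745 27 [ 0.334 -0.039  0.177] [-0.016  0.004 -0.024] [0.207 0.127 0.091] [ 0.068 -0.107 -0.992] [ 0.57   0.055  2.325 -0.183  0.771  2.398]
0.14775481130506338 25 [ 0.332 -0.016  0.275] [-0.011 -0.001 -0.027] [ 0.325 -0.029  0.066] [ 0.141 -0.043 -0.989] [-0.205  0.158  2.325 -0.027  0.511  1.508]
0.15062502667840355 26 [0.366 0.022 0.282] [-0.012 -0.003 -0.026] [ 0.326 -0.02   0.058] [ 0.125 -0.084 -0.989] [-0.112  0.184  2.325 -0.146  0.503  1.716]
0.1506552129854036 28 [ 0.382 -0.181  0.191] [-0.015  0.015 -0.02 ] [0.215 0.167 0.109] [ 0.15   0.009 -0.989] [ 0.613 -0.013  2.325 -0.123  0.705  2.358]
0.1750881050156682 28 [ 0.355 -0.108  0.286] [-0.012  0.006 -0.026] [ 0.253 -0.109  0.091] [ 0.139  0.107 -0.985] [-0.808  0.068  2.325  0.259  0.747  0.651]
0.17645178020902041 23 [0.344 0.008 0.215] [-0.014 -0.005 -0.025] [ 0.269 -0.176  0.067] [ 0.175  0.019 -0.984] [-0.885  0.161  2.325  0.275  0.575  0.571]
0.18355264918589484 22 [0.347 0.009 0.232] [-0.012 -0.005 -0.026] [ 0.311 -0.133  0.065] [ 0.183 -0.007 -0.983] [-0.644  0.168  2.325  0.217  0.506  0.859]
0.18760277907311654 25 [ 0.401 -0.144  0.238] [-0.015  0.012 -0.022] [0.289 0.145 0.065] [ 0.181 -0.049 -0.982] [ 0.481  0.169  2.325 -0.258  0.522  2.375]
4
real	0m30.517s
user	1m53.600s
sys	0m0.224s
```

```bash
cat > nxt.py <<'E'
# print rounded tool units for a world push d, n rows, from now, using predicted attitude
import sys
from sim import *
def rows(d,n,q=None):
    q=np.array(arm.read_state()['q']) if q is None else q
    for i in range(n):
        B=FK(q)[1]; u=np.round(B.inv().apply(d)/.03,2); q=step(q,B.apply(u*.03))
        print(u.tolist(),end=' ' if i%4<3 else '\n')
    p,B=FK(q); print('\nend',p,B.apply([0,0,1]),q); return q
E
python3 - <<'E'
from go import *
from nxt import *
go([.335,-.016,.275])
q=run(np.array(arm.read_state()['q']),np.array([.335-.454,-.016+.279,.275-.238])/11,11,11)
rows(np.array([-.011,-.001,-.027]),9,q)
E
```

```text
t 27.1 p [ 0.454 -0.279  0.237] q [-0.922  0.058  2.009  0.646  0.744  0.35 ] F [ 0.001 -0.066 -3.38 ] open 0.026676795023725407 axes x,y,z: [[0.821, -0.092, 0.564], [-0.112, -0.994, 0.001], [0.56, -0.064, -0.826]]
to [0.335, -0.016, 0.275] units [-3.352 -8.253 -3.836] maxrows 8.252800419006945
11 [ 0.336 -0.015  0.274] z [ 0.56  -0.064 -0.826] [-0.27  -0.408  2.22   0.13   0.741  1.343]
[-0.81, 0.07, 0.54] [-0.81, 0.07, 0.54] [-0.8, 0.07, 0.55] [-0.79, 0.07, 0.56]
[-0.78, 0.07, 0.58] [-0.77, 0.07, 0.6] [-0.75, 0.07, 0.61] [-0.74, 0.07, 0.62]
[-0.73, 0.07, 0.64] 
end [ 0.297 -0.022  0.196] [ 0.432 -0.059 -0.9  ] [-0.318 -0.313  2.325  0.125  0.689  1.289]
```

>>> carry_out(plan=[{"linear": [-0.28, -0.69, -0.32], "turn": 0}, {"linear": [-0.28, -0.69, -0.32], "turn": 0}, {"linear": [-0.28, -0.69, -0.32], "turn": 0}, {"linear": [-0.28, -0.69, -0.32], "turn": 0}, {"linear": [-0.28, -0.69, -0.32], "turn": 0}, {"linear": [-0.28, -0.69, -0.32], "turn": 0}, {"linear": [-0.28, -0.69, -0.32], "turn": 0}, {"linear": [-0.28, -0.69, -0.32], "turn": 0}, {"linear": [-0.28, -0.69, -0.32], "turn": 0}, {"linear": [-0.28, -0.69, -0.32], "turn": 0}, {"linear": [-0.28, -0.69, -0.32], "turn": 0}, {"linear": [-0.28, -0.69, -0.32], "turn": 0}])

```text
clock: 28.3
eef_pos: [0.3337, -0.0144, 0.2733]
orientation: [0.954, -0.054, 0.293, 0.016]
wrist_force: [-0.5, 0.2, -3.9]
opening: 0.0267
```

>>> carry_out(plan=[{"linear": [-0.81, 0.07, 0.54], "turn": 0}, {"linear": [-0.81, 0.07, 0.54], "turn": 0}, {"linear": [-0.8, 0.07, 0.55], "turn": 0}, {"linear": [-0.79, 0.07, 0.56], "turn": 0}, {"linear": [-0.78, 0.07, 0.58], "turn": 0}, {"linear": [-0.77, 0.07, 0.6], "turn": 0}])

```text
clock: 28.9
eef_pos: [0.3018, -0.0196, 0.2131]
orientation: [0.965, -0.055, 0.254, 0.017]
wrist_force: [0.3, 0.2, -3.1]
opening: 0.0264
```

Run:
```python
from go import *
from nxt import *
go()
q=rows(np.array([-.011,-.001,-.027]),12); rows(np.array([-.011,-.001,-.027]),10,q)
```

```text
t 28.9 p [ 0.302 -0.02   0.213] q [-0.335 -0.365  2.328  0.166  0.679  1.247] F [ 0.267  0.211 -3.098] open 0.026421434378467765 axes x,y,z: [[0.864, -0.098, 0.493], [-0.115, -0.993, 0.004], [0.489, -0.06, -0.87]]
[-0.76, 0.07, 0.61] [-0.75, 0.07, 0.62] [-0.73, 0.07, 0.64] [-0.72, 0.07, 0.65]
[-0.71, 0.07, 0.66] [-0.69, 0.07, 0.68] [-0.68, 0.07, 0.69] [-0.67, 0.07, 0.7]
[-0.65, 0.07, 0.72] [-0.64, 0.07, 0.73] [-0.63, 0.07, 0.74] [-0.61, 0.07, 0.75]

end [ 0.288 -0.038  0.149] [ 0.277 -0.042 -0.96 ] [-0.347 -0.154  2.325  0.085  0.694  1.283]
[-0.6, 0.07, 0.76] [-0.58, 0.07, 0.78] [-0.57, 0.07, 0.79] [-0.55, 0.07, 0.8]
[-0.54, 0.07, 0.81] [-0.52, 0.07, 0.82] [-0.51, 0.07, 0.83] [-0.49, 0.07, 0.84]
[-0.48, 0.07, 0.85] [-0.46, 0.08, 0.85] 
end [ 0.319 -0.075  0.039] [ 0.095 -0.008 -0.995] [-0.395  0.244  2.325  0.063  0.483  1.237]
```

>>> carry_out(plan=[{"linear": [-0.76, 0.07, 0.61], "turn": 0}, {"linear": [-0.75, 0.07, 0.62], "turn": 0}, {"linear": [-0.73, 0.07, 0.64], "turn": 0}, {"linear": [-0.72, 0.07, 0.65], "turn": 0}, {"linear": [-0.71, 0.07, 0.66], "turn": 0}, {"linear": [-0.69, 0.07, 0.68], "turn": 0}, {"linear": [-0.68, 0.07, 0.69], "turn": 0}, {"linear": [-0.67, 0.07, 0.7], "turn": 0}, {"linear": [-0.65, 0.07, 0.72], "turn": 0}, {"linear": [-0.64, 0.07, 0.73], "turn": 0}])

```text
clock: 29.9
eef_pos: [0.2885, -0.0343, 0.1671]
orientation: [0.984, -0.057, 0.17, 0.014]
wrist_force: [0.5, 0.6, -3.2]
opening: 0.0266
```

Run:
```python
from go import *
from nxt import *
go()
for d in([-.011,0,-.027],[-.014,.002,-.025],[-.014,-.002,-.025]):
    q=rows(np.array(d),10); rows(np.array(d),8,q)
```

```text
t 29.9 p [ 0.288 -0.034  0.167] q [-0.357 -0.222  2.327  0.111  0.705  1.256] F [ 0.468  0.647 -3.157] open 0.02661773089934753 axes x,y,z: [[0.936, -0.106, 0.335], [-0.116, -0.993, 0.009], [0.332, -0.047, -0.942]]
[-0.64, 0.03, 0.73] [-0.63, 0.03, 0.74] [-0.62, 0.03, 0.75] [-0.6, 0.03, 0.76]
[-0.59, 0.03, 0.77] [-0.57, 0.04, 0.78] [-0.56, 0.04, 0.8] [-0.54, 0.04, 0.81]
[-0.53, 0.04, 0.82] [-0.51, 0.04, 0.83] 
end [ 0.31  -0.052  0.081] [ 0.147 -0.021 -0.989] [-0.336  0.101  2.325  0.053  0.569  1.308]
[-0.49, 0.04, 0.84] [-0.48, 0.04, 0.85] [-0.46, 0.04, 0.85] [-0.45, 0.04, 0.86]
[-0.43, 0.04, 0.87] [-0.42, 0.04, 0.88] [-0.4, 0.05, 0.88] [-0.39, 0.05, 0.89]

end [ 0.34  -0.077 -0.06 ] [ 0.012  0.006 -1.   ] [-0.354  0.547  2.325  0.038  0.261  1.294]
[-0.72, -0.02, 0.63] [-0.71, -0.02, 0.64] [-0.7, -0.02, 0.65] [-0.69, -0.02, 0.67]
[-0.67, -0.02, 0.68] [-0.66, -0.02, 0.69] [-0.65, -0.02, 0.7] [-0.64, -0.02, 0.72]
[-0.62, -0.02, 0.73] [-0.61, -0.02, 0.74] 
end [ 0.272 -0.023  0.118] [ 0.152 -0.03  -0.988] [-0.253 -0.056  2.325  0.013  0.718  1.425]
[-0.59, -0.02, 0.75] [-0.58, -0.02, 0.76] [-0.57, -0.02, 0.77] [-0.55, -0.02, 0.78]
[-0.54, -0.03, 0.79] [-0.52, -0.03, 0.8] [-0.51, -0.03, 0.81] [-0.49, -0.03, 0.82]

end [ 0.285 -0.011  0.049] [ 0.004 -0.023 -1.   ] [-0.159  0.204  2.325 -0.038  0.606  1.561]
[-0.71, 0.11, 0.63] [-0.7, 0.11, 0.65] [-0.68, 0.11, 0.66] [-0.67, 0.11, 0.67]
[-0.66, 0.11, 0.68] [-0.65, 0.12, 0.7] [-0.63, 0.12, 0.71] [-0.62, 0.12, 0.72]
[-0.61, 0.12, 0.73] [-0.59, 0.12, 0.74] 
end [ 0.268 -0.083  0.113] [ 0.157 -0.009 -0.987] [-0.553 -0.028  2.325  0.115  0.709  1.049]
[-0.58, 0.13, 0.75] [-0.57, 0.13, 0.76] [-0.56, 0.13, 0.77] [-0.54, 0.14, 0.78]
[-0.53, 0.14, 0.79] [-0.52, 0.15, 0.79] [-0.5, 0.15, 0.8] [-0.49, 0.16, 0.81]

end [ 0.259 -0.157  0.023] [ 0.033  0.052 -0.998] [-0.759  0.295  2.325  0.118  0.537  0.819]
```

>>> carry_out(plan=[{"linear": [-0.72, -0.01, 0.63], "turn": 0}, {"linear": [-0.71, -0.01, 0.64], "turn": 0}, {"linear": [-0.7, -0.01, 0.65], "turn": 0}, {"linear": [-0.69, -0.01, 0.67], "turn": 0}, {"linear": [-0.67, -0.01, 0.68], "turn": 0}, {"linear": [-0.66, -0.01, 0.69], "turn": 0}, {"linear": [-0.65, -0.01, 0.7], "turn": 0}, {"linear": [-0.64, -0.01, 0.72], "turn": 0}, {"linear": [-0.62, -0.01, 0.73], "turn": 0}, {"linear": [-0.61, -0.01, 0.74], "turn": 0}])

```text
clock: 30.9
eef_pos: [0.272, -0.0281, 0.1247]
orientation: [0.995, -0.058, 0.086, 0.01]
wrist_force: [0.1, 0.1, -4.3]
opening: 0.0262
```

Run:
```python
from go import *
from nxt import *
go()
for d in([-.014,0.001,-.025],[-.016,.0,-.024]): rows(np.array(d),8)
```

```text
t 30.9 p [ 0.272 -0.028  0.125] q [-0.283 -0.078  2.327  0.027  0.721  1.385] F [ 0.086  0.068 -4.265] open 0.02619764389726857 axes x,y,z: [[0.979, -0.113, 0.172], [-0.116, -0.993, 0.011], [0.169, -0.03, -0.985]]
[-0.6, 0.01, 0.74] [-0.59, 0.01, 0.75] [-0.58, 0.01, 0.76] [-0.56, 0.01, 0.77]
[-0.55, 0.01, 0.78] [-0.53, 0.01, 0.79] [-0.52, 0.01, 0.8] [-0.5, 0.01, 0.81]

end [ 0.282 -0.03   0.06 ] [ 0.022 -0.016 -1.   ] [-0.241  0.164  2.325 -0.018  0.628  1.461]
[-0.66, 0.05, 0.7] [-0.65, 0.05, 0.71] [-0.63, 0.05, 0.72] [-0.62, 0.05, 0.73]
[-0.61, 0.05, 0.75] [-0.59, 0.05, 0.76] [-0.58, 0.05, 0.77] [-0.56, 0.05, 0.78]

end [ 0.266 -0.041  0.076] [ 0.021 -0.012 -1.   ] [-0.303  0.106  2.325 -0.008  0.687  1.39 ]
```

>>> carry_out(plan=[{"linear": [-0.66, 0.05, 0.7], "turn": 0}, {"linear": [-0.65, 0.05, 0.71], "turn": 0}, {"linear": [-0.63, 0.05, 0.72], "turn": 0}, {"linear": [-0.62, 0.05, 0.73], "turn": 0}, {"linear": [-0.61, 0.05, 0.75], "turn": 0}, {"linear": [-0.59, 0.05, 0.76], "turn": 0}, {"linear": [-0.58, 0.05, 0.77], "turn": 0}, {"linear": [-0.56, 0.05, 0.78], "turn": 0}])

```text
clock: 31.7
eef_pos: [0.2666, -0.0415, 0.0808]
orientation: [0.998, -0.058, 0.018, 0.006]
wrist_force: [0.1, -0.0, -3.9]
opening: 0.0264
```

Run:
```python
from go import *
from nxt import *
go([.3,-.04,.28],[.592,.291,.28])
rows(np.array([-.017,.0,-.023]),2)
```

```text
t 31.7 p [ 0.267 -0.042  0.081] q [-0.309  0.09   2.327 -0.003  0.687  1.381] F [ 0.113 -0.045 -3.862] open 0.026367232578201467 axes x,y,z: [[0.993, -0.116, 0.037], [-0.116, -0.993, 0.009], [0.035, -0.013, -0.999]]
to [0.3, -0.04, 0.28] units [ 1.341 -0.118 -6.596] maxrows 6.596476093222949
to [0.592, 0.291, 0.28] units [  8.381 -12.091   0.196] maxrows 12.091338362187821
[-0.59, 0.06, 0.75] [-0.58, 0.06, 0.76] 
end [ 0.266 -0.047  0.065] [-0.002 -0.007 -1.   ] [-0.321  0.146  2.325 -0.012  0.671  1.376]
```

>>> carry_out(plan=[{"linear": [-0.59, 0.05, 0.75], "turn": 0}, {"linear": [-0.55, 0.05, 0.7], "turn": 0}, {"linear": [0.2, 0, -0.5], "turn": 0}, {"linear": [0.2, 0, -0.9], "turn": 0}, {"linear": [0.2, 0, -0.9], "turn": 0}, {"linear": [0.2, 0, -0.9], "turn": 0}, {"linear": [0.2, 0, -0.9], "turn": 0}, {"linear": [0.2, 0, -0.9], "turn": 0}, {"linear": [0.1, 0, -0.9], "turn": 0}, {"linear": [0, 0, -0.5], "turn": 0}, {"linear": [0, 0, 0], "turn": 0}])

```text
clock: 32.8
eef_pos: [0.3052, -0.0494, 0.262]
orientation: [0.998, -0.058, 0.004, 0.004]
wrist_force: [0.4, 0.2, -3.6]
opening: 0.0262
```

Run:
```python
from go import *
go([.592,.291,.255],[.592,.291,.164])
S=arm.capture('side')
cv2.imwrite('pics/u.png',cv2.resize(S[150:290,120:300],None,fx=4,fy=4,interpolation=2))
```

```text
t 32.8 p [ 0.305 -0.049  0.262] q [-0.289 -0.121  1.92  -0.007  1.332  1.4  ] F [ 0.445  0.223 -3.585] open 0.026237897326229102 axes x,y,z: [[0.993, -0.116, 0.009], [-0.116, -0.993, 0.009], [0.007, -0.009, -1.0]]
to [0.592, 0.291, 0.255] units [  8.172 -12.384   0.197] maxrows 12.383848568727222
to [0.592, 0.291, 0.164] units [-0.026 -0.026  3.033] maxrows 3.033114011395878
```

View pics/u.png

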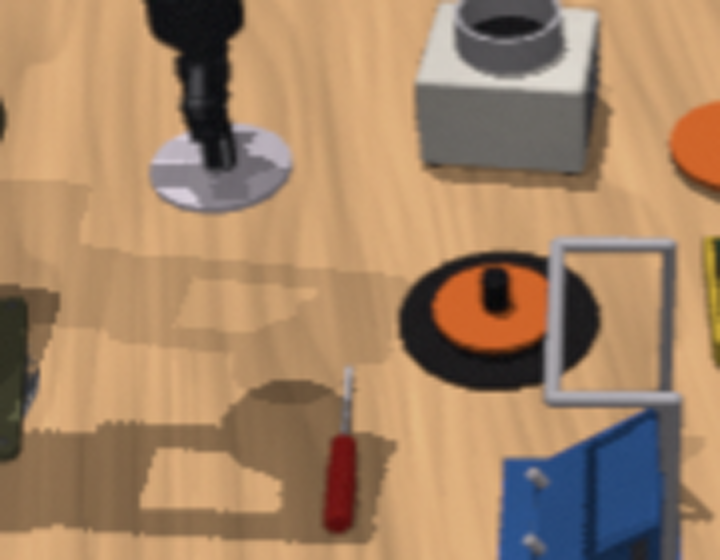

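```bash
cat > lev.py <<'E'
from fit import *
from scipy.optimize import least_squares
def level(im,n='side',r=.058):
    s=arm.read_state(); M=R.from_quat(s['orientation']).as_matrix(); c0=np.array(s['eef_pos'])+.0142*-M[:,2]*-1
    px=proj(n,[c0])[0]; h=cv2.cvtColor(im,cv2.COLOR_BGR2HSV).astype(int)
    m=((h[...,1]<45)&(h[...,2]>90)).astype(np.uint8)
    yy,xx=np.mgrid[:384,:512]; m[np.hypot(xx-px[0],yy-px[1])>30]=0
    m=cv2.morphologyEx(m,cv2.MORPH_OPEN,np.ones((2,2)))
    k=max(cv2.findContours(m,0,1)[0],key=cv2.contourArea); hull=cv2.convexHull(k)
    return hull,c0,px
def outline(n,c,ax,ay,r=.058):
    B=R.from_rotvec([ax,ay,0]); t=np.linspace(0,2*np.pi,120)
    Q=np.vstack([c+B.apply(np.c_[r*np.cos(t),r*np.sin(t),0*t+z]) for z in(0,.008)])
    return cv2.convexHull(proj(n,Q).astype(np.float32))
def fit(hull,c0,n='side'):
    pts=hull.reshape(-1,2).astype(float)
    def f(p):
        o=outline(n,c0+[p[2],p[3],0],p[0],p[1]); return [cv2.pointPolygonTest(o,tuple(q),True)-.5 for q in pts]
    s=least_squares(f,[0,0,0,0],diff_step=1e-2,x_scale=[.1,.1,.005,.005],loss='soft_l1'); return s
E
python3 - <<'E'
from lev import *
im=arm.capture('side'); hull,c0,px=level(im); print(px,cv2.fitEllipse(hull),cv2.fitEllipse(outline('side',c0,0,0)))
for ax,ay in((.1,0),(-.1,0),(0,.1),(0,-.1)): print(ax,ay,cv2.fitEllipse(outline('side',c0,ax,ay)))
im=arm.capture('top')
try: hull,c0,px=level(im,'top'); print('top',px,cv2.fitEllipse(hull),cv2.fitEllipse(outline('top',c0,0,0)))
except Exception as e: print(e)
E
```

```text
[174.211  192.6989] ((175.41775512695312, 192.80279541015625), (21.59320640563965, 35.501277923583984), 82.46558380126953) ((173.98355102539062, 192.0451202392578), (23.404760360717773, 36.61567306518555), 81.946044921875)
0.1 0 ((173.99209594726562, 192.12306213378906), (25.947864532470703, 36.488182067871094), 81.68050384521484)
-0.1 0 ((173.97474670410156, 191.9644317626953), (20.627338409423828, 36.7843017578125), 82.19847869873047)
0 0.1 ((174.06698608398438, 192.03024291992188), (23.427587509155273, 36.62876510620117), 88.84889221191406)
0 -0.1 ((173.90194702148438, 192.06405639648438), (23.19063377380371, 36.59461975097656), 75.04444122314453)
top [273.3782 282.3242] ((277.7863464355469, 265.55902099609375), (5.451712131500244, 19.44510841369629), 106.29896545410156) ((273.4913330078125, 282.55462646484375), (41.05564880371094, 41.82563400268555), 169.77403259277344)
```

```bash
cat > rim.py <<'E'
from lev import *
def rim(n,im):
    g=cv2.GaussianBlur(cv2.cvtColor(im,cv2.COLOR_BGR2GRAY).astype(np.float32),(0,0),.7)
    t=np.linspace(0,2*np.pi,120); best=[]
    def sc(x,y):
        v=0
        for r in(.049,.055):
            a=proj(n,np.c_[x+(r-.0025)*np.cos(t),y+(r-.0025)*np.sin(t),0*t+.15]).astype(np.float32);b=proj(n,np.c_[x+(r+.0025)*np.cos(t),y+(r+.0025)*np.sin(t),0*t+.15]).astype(np.float32)
            A=cv2.remap(g,a[None],None,1);Bv=cv2.remap(g,b[None],None,1)
            v+=np.abs((Bv-A)).mean()
        return v
    G=[(sc(x,y),x,y) for x in np.arange(.58,.605,.001) for y in np.arange(.278,.304,.001)]
    return sorted(G)[::-1][:4]
E
python3 - <<'E'
from rim import *
for n in('top','side'):
    im=arm.capture(n); print(n,np.array(rim(n,im)))
    cv2.imwrite(f'pics/r_{n}.png',cv2.resize(im[150:230,130:210] if n=='top' else im[115:195,205:285],(400,400),interpolation=2))
cv2.imwrite('pics/r.png',np.hstack([cv2.imread('pics/r_top.png'),cv2.imread('pics/r_side.png')]))
E
```

```text
top [[92.8221  0.593   0.289 ]
 [92.8016  0.592   0.289 ]
 [91.1663  0.593   0.288 ]
 [90.0866  0.592   0.29  ]]
side [[40.4886  0.592   0.285 ]
 [40.1987  0.592   0.286 ]
 [40.112   0.593   0.29  ]
 [40.1093  0.592   0.284 ]]
```

View pics/r.png

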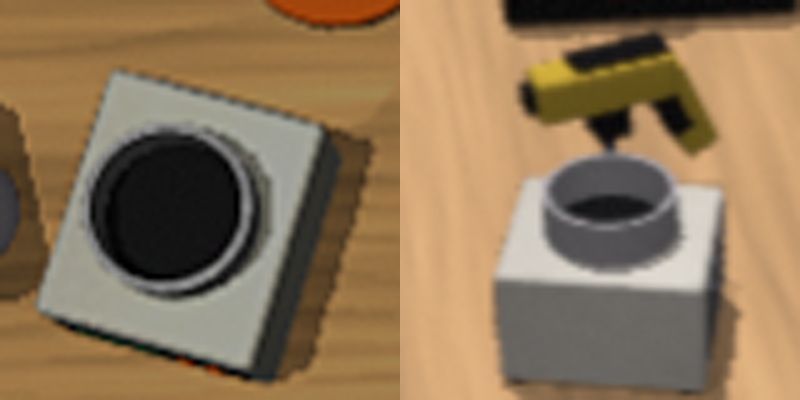

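>>> carry_out(plan=[{"linear": [0.24, -0.36, 0], "turn": 0}, {"linear": [0.48, -0.72, 0], "turn": 0}, {"linear": [0.5, -0.76, 0], "turn": 0}, {"linear": [0.5, -0.76, 0], "turn": 0}, {"linear": [0.5, -0.76, 0], "turn": 0}, {"linear": [0.5, -0.76, 0], "turn": 0}, {"linear": [0.5, -0.76, 0], "turn": 0}, {"linear": [0.5, -0.76, 0], "turn": 0}, {"linear": [0.5, -0.76, 0], "turn": 0}, {"linear": [0.5, -0.76, 0], "turn": 0}, {"linear": [0.5, -0.76, 0], "turn": 0}, {"linear": [0.5, -0.76, 0], "turn": 0}, {"linear": [0.5, -0.76, 0.1], "turn": 0}, {"linear": [0.5, -0.76, 0.2], "turn": 0}, {"linear": [0.5, -0.76, 0.3], "turn": 0}, {"linear": [0.5, -0.75, 0.3], "turn": 0}, {"linear": [0.43, -0.6, 0.3], "turn": 0}, {"linear": [0, 0, 0.3], "turn": 0}, {"linear": [0, 0, 0], "turn": 0}, {"linear": [0, 0, 0], "turn": 0}])

```text
clock: 35.05
eef_pos: [0.5884, 0.2882, 0.2125]
orientation: [0.998, -0.058, 0.0, 0.005]
wrist_force: [-0.1, -0.1, -3.5]
opening: 0.0265
```

Run:
```python
from lev import *
from go import go
np.set_printoptions(precision=4,suppress=True)
go([.591,.289,.175],[.591,.289,.164])
im=arm.capture('side'); hull,c0,px=level(im); print(px,c0,cv2.fitEllipse(hull),cv2.fitEllipse(outline('side',c0,0,0)))
u=cv2.resize(im[110:190,205:285],(560,560),interpolation=2)
f=lambda q:np.int32((q-[205,110])*7+3)
cv2.polylines(u,[f(outline('side',c0,0,0).reshape(-1,2))],True,(0,255,0),1)
cv2.imwrite('pics/h.png',u)
```

```text
t 35.05 p [0.5884 0.2882 0.2125] q [ 0.3963  0.4334  1.3517 -0.0095  1.36    2.0859] F [-0.1474 -0.0816 -3.4918] open 0.026510988625427445 axes x,y,z: [[0.993, -0.117, 0.002], [-0.117, -0.993, 0.01], [0.0, -0.01, -1.0]]
to [0.591, 0.289, 0.175] units [ 0.0804 -0.0489  1.2487] maxrows 1.2487197073795182
to [0.591, 0.289, 0.164] units [-0.0006 -0.0036  0.3666] maxrows 0.36664859308134345
[245.114  141.8845] [0.5889 0.2882 0.1992] ((247.72540283203125, 160.18368530273438), (24.486173629760742, 43.1162109375), 85.14019012451172) ((245.07492065429688, 141.20529174804688), (17.547439575195312, 30.08601188659668), 88.21546173095703)
```

View pics/h.png

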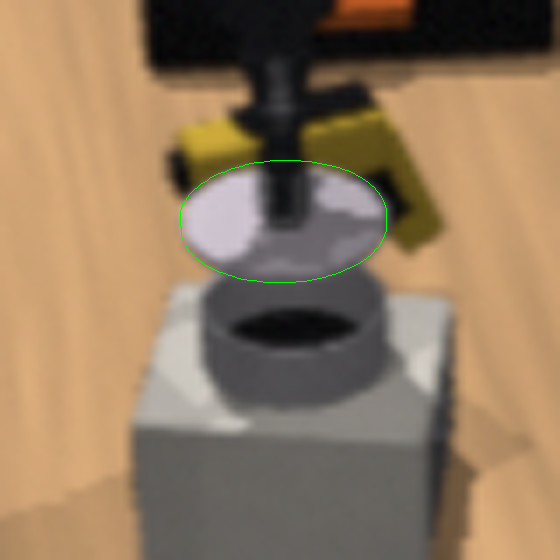

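>>> carry_out(plan=[{"linear": [0.11, -0.04, 0.2], "turn": 0}, {"linear": [0, 0, 0.4], "turn": 0}, {"linear": [0, 0, 0.3], "turn": 0}, {"linear": [0, 0, 0.1], "turn": 0}, {"linear": [0, 0, 0], "turn": 0}, {"linear": [0, 0, 0], "turn": 0}])

```text
clock: 35.7
eef_pos: [0.5933, 0.2897, 0.1839]
orientation: [0.998, -0.058, 0.002, 0.004]
wrist_force: [-0.1, -0.6, -3.2]
opening: 0.0262
```

Run:
```python
from go import *
go([.592,.289,.164])
```

```text
t 35.7 p [0.593 0.29  0.184] q [ 0.395  0.459  1.382 -0.009  1.3    2.085] F [-0.146 -0.622 -3.16 ] open 0.026240021460145434 axes x,y,z: [[0.993, -0.116, 0.005], [-0.116, -0.993, 0.008], [0.004, -0.008, -1.0]]
to [0.592, 0.289, 0.164] units [-0.043  0.022  0.664] maxrows 0.6640197572501979
```

>>> carry_out(plan=[{"linear": [-0.04, 0.02, 0.1], "turn": 0}, {"linear": [0, 0, 0.15], "turn": 0}, {"linear": [0, 0, 0.15], "turn": 0}, {"linear": [0, 0, 0.1], "turn": 0}, {"linear": [0, 0, 0.05], "turn": 0}, {"linear": [0, 0, 0.05], "turn": 0}, {"linear": [0, 0, 0], "turn": 0}, {"linear": [0, 0, 0], "turn": 0}])

```text
clock: 36.5
eef_pos: [0.5921, 0.2891, 0.1663]
orientation: [0.998, -0.058, 0.002, 0.004]
wrist_force: [-0.6, -0.5, -1.5]
opening: 0.0264
```

>>> carry_out(plan=[{"linear": [0, 0, 0.05], "turn": 0}, {"linear": [0, 0, 0.05], "turn": 0}, {"linear": [0, 0, 0], "turn": 0}, {"linear": [0, 0, 0], "turn": 0}])

```text
clock: 36.9
eef_pos: [0.5921, 0.2889, 0.1657]
orientation: [0.998, -0.058, 0.003, 0.004]
wrist_force: [-4.9, -3.5, 10.9]
opening: 0.0266
```

>>> carry_out(plan=[{"linear": [0, 0, -0.02], "turn": 0}, {"linear": [0, 0, 0], "turn": 0}, {"linear": [0, 0, 0], "turn": 0}, {"linear": [0, 0, 0], "turn": 0}, {"linear": [0, 0, 0], "turn": 0}, {"linear": [0, 0, 0], "turn": 0}, {"linear": [0, 0, -0.3], "turn": 0}, {"linear": [0, 0, -0.7], "turn": 0}, {"linear": [0, 0, -0.8], "turn": 0}, {"linear": [0, 0, -0.8], "turn": 0}, {"linear": [0, 0, -0.8], "turn": 0}, {"linear": [-0.5, 0.5, -0.5], "turn": 0}, {"linear": [-0.6, 0.6, 0], "turn": 0}, {"linear": [-0.6, 0.6, 0], "turn": 0}, {"linear": [-0.6, 0.6, 0], "turn": 0}, {"linear": [-0.6, 0.6, 0], "turn": 0}, {"linear": [-0.6, 0.6, 0], "turn": 0}, {"linear": [-0.6, 0.6, 0], "turn": 0}, {"linear": [-0.6, 0.6, 0], "turn": 0}, {"linear": [0, 0, 0], "turn": 0}], jaw=-1)

```text
clock: 38.9
eef_pos: [0.4322, 0.1648, 0.2817]
orientation: [0.998, -0.059, 0.002, 0.004]
wrist_force: [-0.3, 0.3, -0.1]
opening: 0.0856
```

Run:
```python
from lev import *
from go import go
go()
S=arm.capture('side');T=arm.capture('top')
for n,im in(('side',S),('top',T)):
    u=cv2.resize(im,None,fx=5,fy=5,interpolation=2); c=proj(n,[.592,.289,.15])[0]
    cv2.polylines(u,[np.int32(outline(n,np.array([.592,.289,.15]),0,0).reshape(-1,2)*5+2)],True,(0,255,0),1)
    x,y=(c*5).astype(int)-200; cv2.imwrite(f'pics/f_{n}.png',u[y:y+400,x:x+400])
cv2.imwrite('pics/f.png',np.hstack([cv2.imread('pics/f_side.png'),cv2.imread('pics/f_top.png')]))
cv2.imwrite('pics/f2.png',cv2.resize(T,(800,600)))
```

```text
t 38.9 p [0.432 0.165 0.282] q [ 0.28   0.109  1.641 -0.01   1.391  1.97 ] F [-0.278  0.313 -0.106] open 0.08556934414027662 axes x,y,z: [[0.993, -0.117, 0.004], [-0.117, -0.993, 0.009], [0.003, -0.009, -1.0]]
```

View pics/f.png

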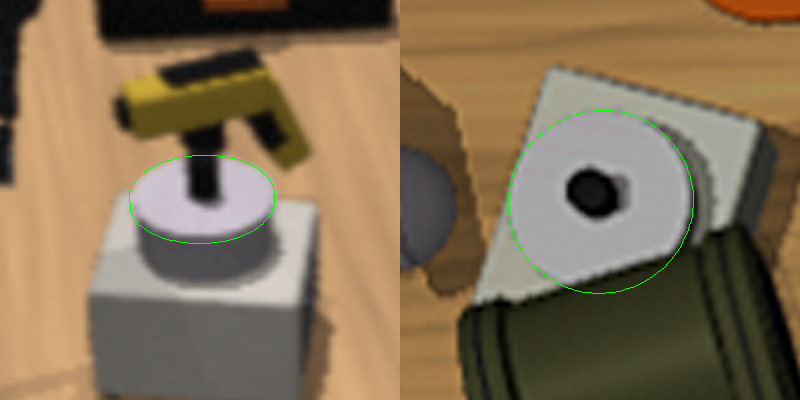

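View pics/f2.png

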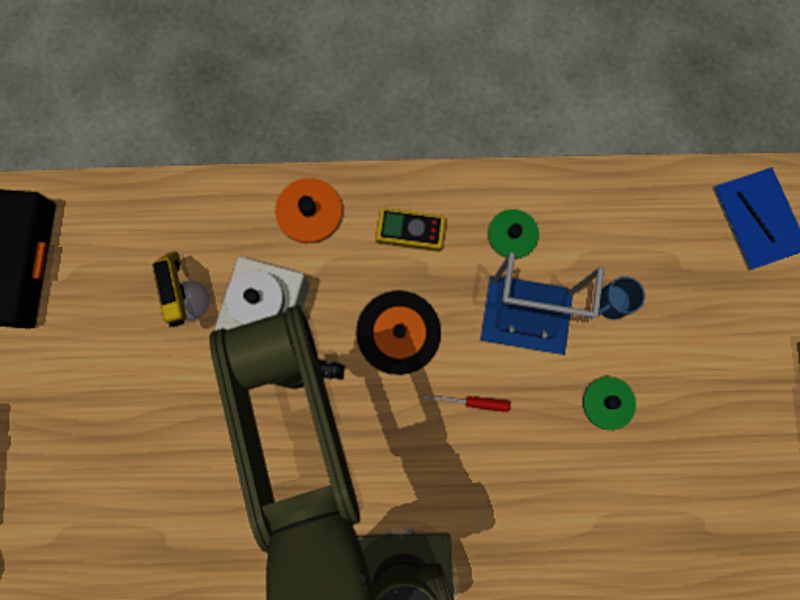

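The cover outline matches the level, seated model in both views. The lid is centred on the mat, the bystanders are unmoved, and the arm is clear.

```bash
python3 -c "
from bench import arm
print(arm.job_done())"
```

```text
the job is handed in; nothing more can be done
None
```

I've handed the job in, at about 39 s of the 67 s allowed. The orange lid lies flat on the mat and the metal cover is on the source's rim. No verdict was reported.

- **Lid:** I lifted the 116 mm lid off the source, lowered it onto the mat until the wrist felt contact, and released it there. The larger orange lid on the bench (about 150 mm) was left alone.
- **Tilting the tool:** The moves only shift the tool and turn it about its own axis. I got the 35° lean by pushing against the arm's reach limit. After drawing the cover out along the knob's axis, I undid the lean by pushing against the elbow's limit.
- **Cover:** I lowered it with the tool within 0.6° of vertical to a contact force of about 14 N, then released it.
- **Last checks:**
  - In both cameras the cover's outline matches the model of a level, seated cover to about a pixel (about 3 mm). The overhead view of one edge was blocked by the arm.
  - The lid appears centred on the mat, and the bystanders are in the same pixels as at the start.
  - The arm stood clear with about zero wrist force.
- **Disagreements:** The side camera was about 4 mm off in x from the top camera and the arm's own readings around the mat and the held cover. For the collar it was about 4 mm off in y. I used the top view and the arm's readings, and the 5 mm play in the fit covered the difference.

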